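# Set out the reference pieces on the layout board

## Robot

A 6-joint arm with a two-finger parallel gripper is mounted at the origin on a cart in front of the work surface, level with it; the furniture and walls round the work are solid. World frame = base frame: x ahead of the robot, y to its left, z up, the work surface at z = 0. Lengths are in m, angles in degrees, forces in N, time in s.
With the tool pointing down it reaches from about 0.35 to 1 m from the base axis. Payload 7.1 kg.
Tool frame: the origin (TCP) lies at the very end of the fingers, on their centre line; the grasp point (between the pads) lies env.hold_point_z behind it (env.hold_point_z is the distance from the TCP to the grasp point, in m); z points along the fingers, y is the direction in which the jaws open and shut (so a half turn about z gives the same grasp; the last joint's range is limited). The gripper opens to 85 mm and grips with 20 to 120 N. Pads are 22 mm wide; open, the fingers measure 114 mm over their backs; the gripper's body (76 mm by 85 mm) begins 54 mm behind the grasp point. The pads swing forward as they close: fully open they stand 13 mm farther back than shut.
Start: joints at [72.708, 24.242, 93.386, -0, 62.372, -1.089], TCP at [0.174, 0.6, 0.231] pointing down, gripper open.
Joint ranges: [-172.04, 172.04], [-51.8, 120.97], [4.93, 147.93], [-75.15, 255.16], [6.16, 154.13], [-145.62, 145.62]. Speed limits (degrees/s): [136.94, 136.94, 172.46, 180, 180, 180].

## Interface

Orientations are given as a 3x3 rotation matrix whose columns are the frame's x, y, z axes.
In Python, from rig import env, optics, ticket gives the robot as it stands. The module is installed in compiled form; this text tells all that it offers.
- The arm moves only by the tool play_rows, never from a script. Its arguments are lists of equal length, an entry for each row: "claw": the closure, from 0 (fully open) to 1 (shut); "delta_pos": the shift along the world's x, y, z each as a share of 40 mm, from -1 to 1, a list of three; "delta_rot": the turn, a rotation vector about the world's x, y, z each as a share of 0.1 rad, from -1 to 1, a list of three. A call has exactly 5 rows; each row shifts and turns the pose as measured when the row begins; what a row does not reach is not made up. A row lasts 1/10 s, in which the tool goes at most 50 mm and 8.59 degrees, less where a joint would pass 70% of its speed; a pose out of reach is approached as far as the arm can. A call with a number of a shift or a turn outside -1 to 1 is refused whole. A call with a gripper value outside its range is refused whole. The fingers move at their own pace and stop on an object; "newtons" is the grip in N (left out, the last holds). Time passes only in rows, so rows that do not move let the fingers close, or fill a call up. It gives the time, the measured TCP pose, the force and the opening at its end, in the units of the state.
- env.read_state(): the state, without advancing time (a new reading comes with each control period).
- optics.read_camera(name): name is "scene" or "top" or "wrist"; returns a dict with "frame" (384x512x3 uint8, red, green, blue), "depth" (384x512 float32, m along the optical axis (not along the pixel's ray), 0 where there is no reading), "fx", "fy", "cx", "cy" (pixels), "distortion" ([k1, k2, p1, p2, k3] as OpenCV has them; the pictures are not rectified), "R" (3x3) and "t" (3): a world point X has camera coordinates R X + t; the wrist camera has in their place "mount" (4x4, takes a point from camera to tool coordinates, whose origin is the TCP and whose axes are the flange's). Camera axes: x right, y down, z forward; pixel columns grow to the right and rows downward; lengths in m; the calibration is good to about 2 mm. A picture is of the moment at which its call begins: read the wrist's pose just before it.
- ticket.job_done(): hands the job in, once; it reports no verdict.
The state is a dict: "clock": time; "joint_pos": joint angles; "joint_vel": joint speeds; "effort": joint torques, N m; "position": TCP position; "ee_rot": TCP orientation; "ft_force": force on the tool from outside, world axes, zero at the start; "ft_torque": the same for the moment, N m; "grip_width": finger opening in m.
Only numpy, scipy, OpenCV 4.12 (cv2) and the standard library are available. Lean on these libraries where they do the work, as an engineer would, in place of code of your own. Each camera call takes 0.05 s, during which the arm holds its last target.

## Task

Set out the reference pieces on the dark layout board for the morning check: the large ring gauge lying flat and centred on top of the round rest, the largest weight upright and centred on top of the square rest, the middle-sized weight standing on the board midway between the two rests, and the smallest weight standing on the board straight in front of the middle-sized one (on the side away from the rail), 60 mm from it centre to centre. Leave everything else where it lies, including the small ring, and let go of all pieces.

Things in the scene. Friction and masses are not known exactly. Their poses are not given: they have to be found in the camera images.
- board: Dark grey layout board fixed on the bench, 160 mm (x) by 224 mm (y), top surface 8 mm above the bench, with an aluminium rail (10 mm thick, 22 mm high above the bench) along its far edge. The origin is at bench level exactly midway between the centres of the two rests; x points toward the rail, y along the line of the rests, z up. It reaches from x = -90 to +70 mm (the rail occupies +60 to +70 mm) and y = -112 to +112 mm.
- round_rest: Round aluminium rest fixed on the board, 50 mm diameter, flat top; origin at the centre of its underside (on the board's top), top 18 mm above it. It stands 68 mm from the board's origin, on the board's +y or -y side.
- square_rest: Square aluminium rest fixed on the board, 52 by 52 mm, flat top; origin at the centre of its underside (on the board's top), top 18 mm above it, sides parallel to the board's. It stands 68 mm from the board's origin, opposite the round rest.
- large_weight_center (a point): A calibration weight (round body, neck and knob on top), loose, starts upright on the bench: the largest, steel, body 44 mm diameter up to 40 mm, 55 mm high overall, 0.5 kg. The point is on its axis, half-way up; z is up along the axis.
- medium_weight_center (a point): A calibration weight (round body, neck and knob on top), loose, starts upright on the bench: the middle-sized, brass, body 34 mm diameter up to 32 mm, 42 mm high overall, 0.2 kg. The point is on its axis, half-way up; z is up along the axis.
- small_weight_center (a point): A calibration weight (round body, neck and knob on top), loose, starts upright on the bench: the smallest, brass, body 24 mm diameter up to 22 mm, 30 mm high overall, 0.1 kg. The point is on its axis, half-way up; z is up along the axis.
- ring_gauge_center (a point): Large ring gauge, a plain steel ring 52 mm outside diameter and 14 mm thick, loose, lying flat on the bench; grip it on the outside. The point is on its axis at half thickness; z is the axis.
- plug_gauge_center (a point): Plug gauge, a bystander: steel rod about 96 mm long (along its y) and 18 mm thick, lying on the bench; the point is its middle. To be left alone.
- small_ring_center (a point): Small steel ring, a bystander: 28 mm diameter, 6 mm thick, lying on the bench; the point is its middle. To be left alone.
- caliper_center (a point): Caliper, a bystander: 237 mm long (along its y), 68 mm wide, 19 mm thick, lying on the bench; the point is its middle. To be left alone.

How it is judged:
By the outcome, as a careful person would: the job done as asked, in the order asked, and still so for the second after the job is handed in, with the robot touching nothing.
It also fails if it takes over 96 s, if anything falls off the work surface, if the arm or the gripper's body presses on something with over 40 N, if the wrist force passes 120 N, or if a joint passes its speed limit or range.

## Working session

There is one attempt and no reset: what is moved stays moved. The work goes in short steps, Python scripts to look and compute and a tool call to move; the robot and the scene stay as the last step left them, time stands still between calls to the robot, and variables do not carry over. Pictures are saved under pics/ and viewed, and the job is handed in when it is done.

Besides the shell and the picture viewer there is one more tool, called after "Request:" as a command line: name --argument value ..., lists and objects as JSON in quotes. play_rows: Moves the arm, as the interface text tells. Shift numbers are shares of 40 mm and turn numbers shares of 0.1 rad, none past 1 either way. Its arguments: {"type":"object","properties":{"claw":{"type":"array","items":{"type":"number"}},"delta_pos":{"type":"array","items":{"type":"array","items":{"type":"number"}}},"delta_rot":{"type":"array","items":{"type":"array","items":{"type":"number"}}},"newtons":{"type":"number"}},"required":["claw","delta_pos","delta_rot"]}

```bash
mkdir -p pics; ls; python3 - <<'E'
from rig import env, optics, ticket
import cv2,numpy as np
print(env.hold_point_z); s=env.read_state(); print(s)
for n in ["scene","top","wrist"]:
    c=optics.read_camera(n); cv2.imwrite(f"pics/{n}0.png",c["frame"][:,:,::-1])
    print(n,{k:np.round(v,4).tolist() if not np.isscalar(v) else v for k,v in c.items() if k not in("frame","depth")})
    np.savez(f"pics/{n}0.npz",**c)
E
```

```text
pics
0.0187
{'clock': 0.0, 'joint_pos': array([ 7.27093792e+01,  2.42872798e+01,  9.34326205e+01, -5.61362221e-04,
        6.23732613e+01, -1.08890853e+00]), 'joint_vel': array([ 0.08933534, -0.02021722,  0.07619323, -0.04294227, -0.04579355,
        0.07627345]), 'effort': array([ 3.55404427e-04, -5.57396436e+01, -2.81748587e+01,  1.62935630e-04,
        6.92055197e-03, -4.43769991e-06]), 'position': array([0.17419986, 0.59964309, 0.23050651]), 'ee_rot': array([[-9.60286612e-01,  2.79015048e-01, -4.74982210e-04],
       [ 2.79015451e-01,  9.60285353e-01, -1.55507802e-03],
       [ 2.22282916e-05, -1.62584798e-03, -9.99998678e-01]]), 'ft_force': array([-1.05069493, -0.61309701,  0.55871712]), 'ft_torque': array([0.02673604, 0.00300511, 0.08160272]), 'grip_width': 0.0850934084201011}
scene {'fx': 383.2128421097788, 'fy': 383.2128421097788, 'cx': 247.4479710969657, 'cy': 187.51631721419056, 'distortion': [-0.1105, 0.0, 0.0, 0.0, 0.0], 'R': [[0.5479, -0.8365, 0.001], [-0.4775, -0.3137, -0.8207], [0.6868, 0.4492, -0.5713]], 't': [-0.2856, 0.3063, 0.7951]}
top {'fx': 348.8471227821212, 'fy': 348.8471227821212, 'cx': 251.78695039288903, 'cy': 192.0974290025304, 'distortion': [0.0271, 0.0, 0.0, 0.0, 0.0], 'R': [[0.0103, -0.9998, 0.0155], [-0.9943, -0.0119, -0.1056], [0.1058, -0.0143, -0.9943]], 't': [-0.0287, 0.5223, 0.8445]}
wrist {'fx': 329.8651149381153, 'fy': 329.8651149381153, 'cx': 256.2154750153622, 'cy': 191.97735037563683, 'distortion': [-0.0842, 0.0, 0.0, 0.0, 0.0], 'mount': [[0.0005, -0.9636, -0.2674, 0.0674], [1.0, 0.0003, 0.0009, 0.0006], [-0.0008, -0.2674, 0.9636, -0.1431], [0.0, 0.0, 0.0, 1.0]]}
```

View pics/scene0.png

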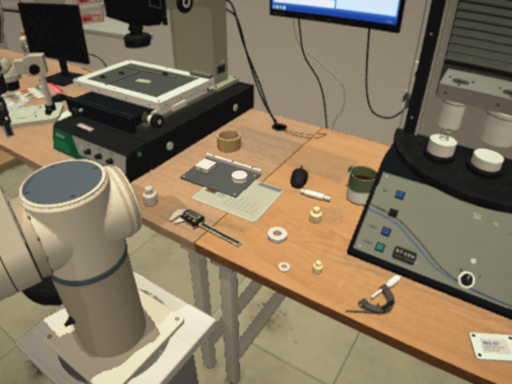

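View pics/top0.png

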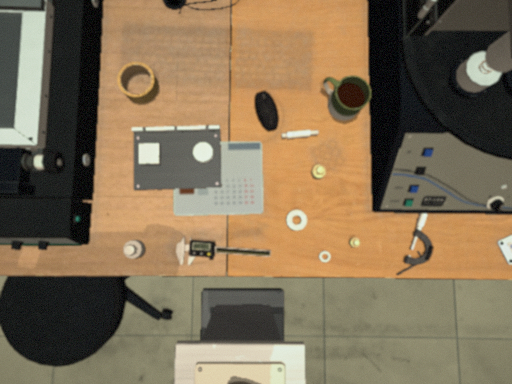

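View pics/wrist0.png

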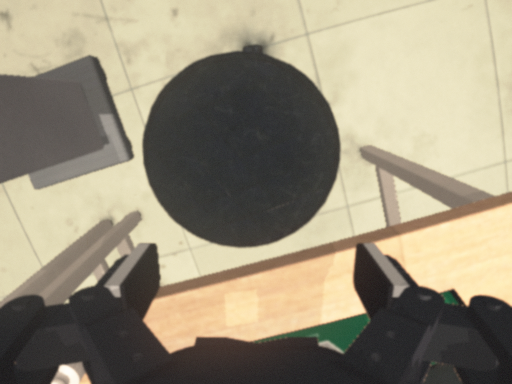

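```bash
cat > h.py <<'E'
import cv2,numpy as np
def ray(c,uv,tool=None):
    """returns origin, dirs in world"""
    K=np.array([[c["fx"],0,c["cx"]],[0,c["fy"],c["cy"]],[0,0,1.]])
    p=cv2.undistortPoints(np.array(uv,float).reshape(-1,1,2),K,np.array(c["distortion"],float)).reshape(-1,2)
    d=np.c_[p,np.ones(len(p))]
    if tool is None:
        R,t=np.array(c["R"]),np.array(c["t"]); return -R.T@t, d@R
    M=np.array(c["mount"]);Rw,pw=tool
    return Rw@M[:3,3]+pw, d@(Rw@M[:3,:3]).T
def onz(c,uv,z,tool=None):
    o,d=ray(c,uv,tool); z=np.broadcast_to(z,(len(d),)); s=(z-o[2])/d[:,2]
    return o+d*s[:,None]
def proj(c,X,tool=None):
    K=np.array([[c["fx"],0,c["cx"]],[0,c["fy"],c["cy"]],[0,0,1.]])
    if tool is None: R,t=np.array(c["R"]),np.array(c["t"])
    else:
        M=np.array(c["mount"]);Rw,pw=tool
        Rc=Rw@M[:3,:3];o=Rw@M[:3,3]+pw;R=Rc.T;t=-Rc.T@o
    return cv2.projectPoints(np.array(X,float).reshape(-1,1,3),cv2.Rodrigues(R)[0],t,K,np.array(c["distortion"],float))[0].reshape(-1,2)
def crop(img,x0,y0,x1,y1,k,name):
    im=cv2.resize(img[y0:y1,x0:x1,::-1],None,fx=k,fy=k,interpolation=cv2.INTER_CUBIC)
    st=10 if k>=4 else 20
    for x in range((x0//st+1)*st,x1,st):
        cv2.line(im,((x-x0)*k,0),((x-x0)*k,6),(0,0,255),1); cv2.putText(im,str(x),((x-x0)*k-8,16),0,.35,(0,0,255),1)
    for y in range((y0//st+1)*st,y1,st):
        cv2.line(im,(0,(y-y0)*k),(6,(y-y0)*k),(0,0,255),1); cv2.putText(im,str(y),(8,(y-y0)*k+4),0,.35,(0,0,255),1)
    cv2.imwrite(name,im)
E
python3 - <<'E'
from h import *
c=dict(np.load("pics/top0.npz"))
crop(c["frame"],110,110,290,265,4,"pics/t_a.png")
crop(c["frame"],250,110,430,270,4,"pics/t_b.png")
E
```

```text
(no output)
```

View pics/t_a.png

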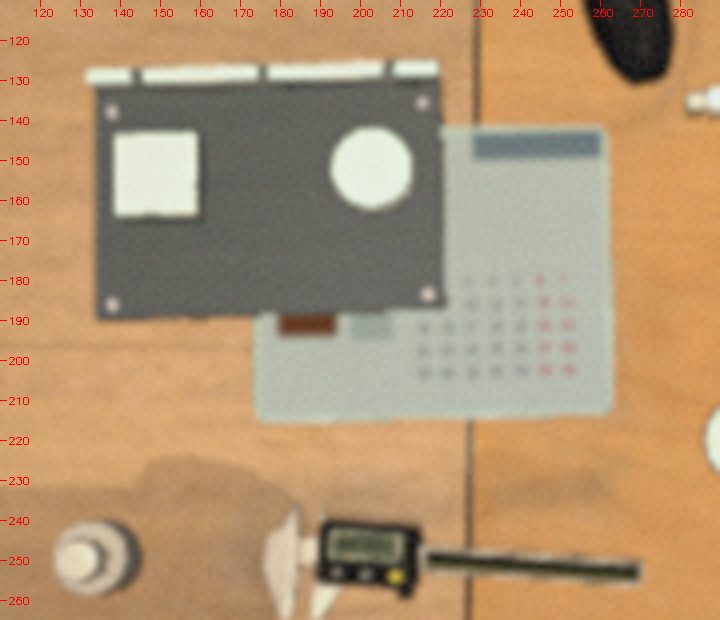

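View pics/t_b.png

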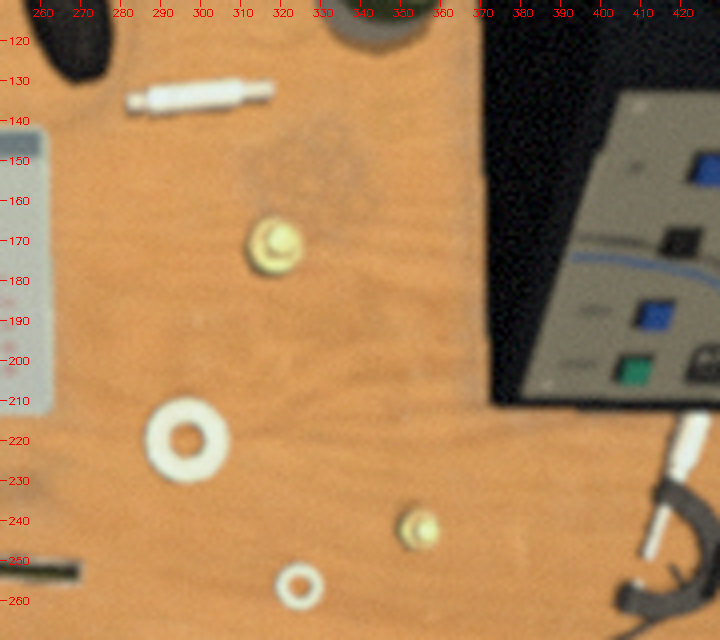

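```bash
python3 - <<'E'
from h import *
c=dict(np.load("pics/top0.npz"))
n=["ring","large","med","small","sq","rd","sring"]
P=onz(c,[(296.7,220),(129.7,249),(320.2,170.3),(356,242.5),(148.8,153.3),(203.2,152),(325,256.5)],[.014,.055,.042,.03,.026,.026,.006])
for a,b in zip(n,P): print(a,b.round(4), np.hypot(*b[:2]).round(3))
d=P[4]-P[5]; print(np.linalg.norm(d),np.degrees(np.arctan2(d[1],d[0])))
o=(P[4]+P[5])/2; print(o)
E
```

```text
ring [ 0.4546 -0.1371  0.014 ] 0.475
large [0.3813 0.2642 0.055 ] 0.464
med [ 0.5775 -0.1919  0.042 ] 0.609
small [ 0.4007 -0.2806  0.03  ] 0.489
sq [0.6179 0.2374 0.026 ] 0.662
rd [0.6233 0.101  0.026 ] 0.631
sring [ 0.3641 -0.2092  0.006 ] 0.42
0.1364631215752537 92.26676273006926
[0.6206112  0.16920852 0.026     ]
```

Request:
play_rows --claw '[0,0,0,0,0]' --delta_pos '[[0.7,-1,0],[0.7,-1,0],[0.7,-1,0],[0.7,-1,0],[0.7,-1,0]]' --delta_rot '[[0,0,-1],[0,0,-1],[0,0,-1],[0,0,-1],[0,0,-1]]' --newtons 50

```text
clock: 0.65
position: [0.3138, 0.3979, 0.2293]
ee_rot: [[-0.703, 0.711, -0.0], [0.711, 0.703, 0.0], [0.001, 0.0, -1.0]]
ft_force: [1.7, 0.3, -1.1]
grip_width: 0.0855
```

Request:
play_rows --claw '[0,0,0,0,0]' --delta_pos '[[0.3,-1,0],[0.3,-1,0],[0.3,-1,0],[0.3,-1,0],[0.3,-1,0]]' --delta_rot '[[0,0,-1],[0,0,-1],[0,0,-1],[0,0,-1],[0,0,-1]]'

```text
clock: 1.15
position: [0.3765, 0.1893, 0.2291]
ee_rot: [[-0.255, 0.967, 0.001], [0.967, 0.255, 0.0], [0.0, 0.001, -1.0]]
ft_force: [0.4, -0.5, -0.5]
grip_width: 0.0854
```

Request:
play_rows --claw '[0,0,0,0,0]' --delta_pos '[[0.3,-1,-0.2],[0.3,-1,-0.2],[0.3,-1,-0.2],[0.3,-1,-0.2],[0.3,-1,-0.2]]' --delta_rot '[[0,0,-0.48],[0,0,-0.48],[0,0,-0.48],[0,0,-0.48],[0,0,-0.48]]'

```text
clock: 1.65
position: [0.4381, -0.0191, 0.1894]
ee_rot: [[-0.006, 1.0, 0.006], [1.0, 0.006, 0.001], [0.0, 0.006, -1.0]]
ft_force: [1.8, 0.5, -0.5]
grip_width: 0.0852
```

Request:
play_rows --claw '[0,0,0,0,0]' --delta_pos '[[0.1,-0.7,-0.3],[0.1,-0.7,-0.3],[0.1,-0.7,-0.3],[0.1,-0.7,-0.3],[0.1,-0.6,-0.3]]' --delta_rot '[[0,0,0],[0,0,0],[0,0,0],[0,0,0],[0,0,0]]'

```text
clock: 2.15
position: [0.4596, -0.1637, 0.1276]
ee_rot: [[-0.001, 1.0, 0.009], [1.0, 0.001, -0.0], [-0.0, 0.009, -1.0]]
ft_force: [0.6, 0.5, -0.2]
grip_width: 0.0855
```

Request:
play_rows --claw '[0,0,0,0,0]' --delta_pos '[[0,0.3,0],[0,0.3,0],[0,0,0],[0,0,0],[0,0,0]]' --delta_rot '[[0,0.09,0.38],[0,0,0],[0,0,0],[0,0,0],[0,0,0]]'

```text
clock: 2.65
position: [0.4589, -0.1394, 0.1263]
ee_rot: [[-0.037, 0.999, -0.003], [0.999, 0.037, 0.001], [0.001, -0.003, -1.0]]
ft_force: [-0.8, -0.8, 0.1]
grip_width: 0.0856
```

```bash
cat > wl.py <<'E'
import sys
from h import *
from rig import env,optics
def look(name):
    s=env.read_state(); c=optics.read_camera("wrist")
    cv2.imwrite(f"pics/{name}.png",c["frame"][:,:,::-1])
    c["ee_rot"]=s["ee_rot"];c["position"]=s["position"]
    np.savez(f"pics/{name}.npz",**c)
    print(s["clock"],s["position"].round(4),s["ee_rot"].round(3).tolist(),s["ft_force"].round(1),s["grip_width"])
def load(name):
    c=dict(np.load(f"pics/{name}.npz")); return c,(c["ee_rot"],c["position"])
if __name__=="__main__": look(sys.argv[1])
E
python3 wl.py w1
```

```text
2.65 [ 0.4589 -0.1394  0.1263] [[-0.037, 0.999, -0.003], [0.999, 0.037, 0.001], [0.001, -0.003, -1.0]] [-0.8 -0.8  0.1] 0.08560833282098387
```

View pics/w1.png

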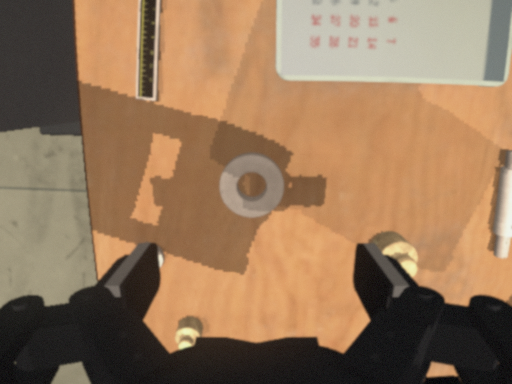

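```bash
python3 - <<'E'
from wl import *
c,T=load("w1"); crop(c["frame"],200,140,310,230,7,"pics/w1c.png")
print(onz(c,[(251.5,185.5)],.014,T))
E
```

```text
[[ 0.45524618 -0.13664756  0.014     ]]
```

View pics/w1c.png

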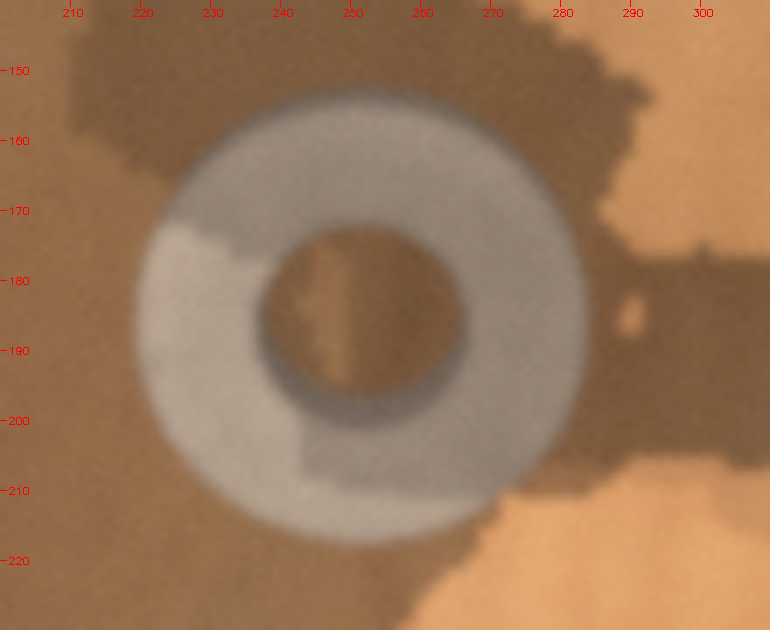

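Request:
play_rows --claw '[0,0,0,0,0]' --delta_pos '[[-0.09,0.07,-0.5],[0,0,-0.8],[0,0,-0.8],[0,0,-0.5],[0,0,-0.2]]' --delta_rot '[[0,-0.03,0],[0,0,0],[0,0,0],[0,0,0],[0,0,0]]'

```text
clock: 3.2
position: [0.459, -0.1366, 0.0148]
ee_rot: [[-0.039, 0.999, 0.011], [0.999, 0.039, -0.003], [-0.003, 0.011, -1.0]]
ft_force: [-0.8, -0.2, 0.7]
grip_width: 0.0855
```

Request:
play_rows --claw '[0,0,0,0,0]' --delta_pos '[[-0.1,0,-0.2],[0,0,-0.07],[0,0,0],[0,0,0],[0,0,0]]' --delta_rot '[[0.03,0.1,0],[0,0,0],[0,0,0],[0,0,0],[0,0,0]]'

```text
clock: 3.7
position: [0.456, -0.1369, 0.005]
ee_rot: [[-0.039, 0.999, 0.003], [0.999, 0.039, -0.0], [-0.001, 0.003, -1.0]]
ft_force: [-0.1, -0.9, -0.9]
grip_width: 0.0855
```

Request:
play_rows --claw '[0,0.3,1,1,1]' --delta_pos '[[0,0,-0.05],[0,0,0],[0,0,0],[0,0,0],[0,0,0]]' --delta_rot '[[0,0,0],[0,0,0],[0,0,0],[0,0,0],[0,0,0]]' --newtons 40

```text
clock: 4.2
position: [0.4568, -0.1372, 0.0048]
ee_rot: [[-0.04, 0.999, 0.005], [0.999, 0.04, -0.001], [-0.001, 0.005, -1.0]]
ft_force: [0.0, -0.2, -2.0]
grip_width: 0.0488
```

```bash
python3 wl.py w2
```

```text
4.2 [ 0.4568 -0.1372  0.0048] [[-0.04, 0.999, 0.005], [0.999, 0.04, -0.001], [-0.001, 0.005, -1.0]] [ 0.  -0.2 -2. ] 0.048765823105230074
```

View pics/w2.png

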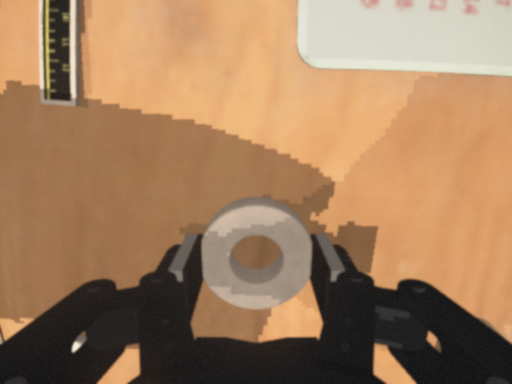

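Request:
play_rows --claw '[1,1,1,1,1]' --delta_pos '[[0,0,0],[0,0,0.2],[0,0,0.5],[0,0,0.8],[0,0,0.8]]' --delta_rot '[[0,0,0],[0,0,0],[0,0,0],[0,0,0],[0,0,0]]'

```text
clock: 4.75
position: [0.4528, -0.1359, 0.096]
ee_rot: [[-0.039, 0.999, -0.005], [0.999, 0.039, 0.002], [0.002, -0.005, -1.0]]
ft_force: [0.5, -0.0, -1.7]
grip_width: 0.0488
```

```bash
python3 wl.py w3
```

```text
4.75 [ 0.4528 -0.1359  0.096 ] [[-0.039, 0.999, -0.005], [0.999, 0.039, 0.002], [0.002, -0.005, -1.0]] [ 0.5 -0.  -1.7] 0.04883736717698055
```

View pics/w3.png

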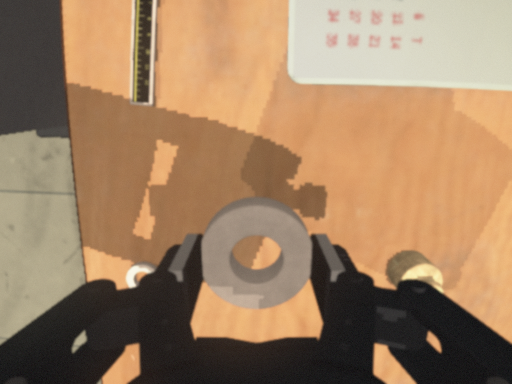

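Request:
play_rows --claw '[1,1,1,1,1]' --delta_pos '[[0.2,0.3,0.4],[0.5,0.7,0.5],[0.5,0.8,0.5],[0.5,0.8,0.5],[0.5,0.8,0.3]]' --delta_rot '[[0,0,0],[0,0,0],[0,0,0],[0,0,0],[0,0,0]]'

```text
clock: 5.3
position: [0.5422, 0.0009, 0.1939]
ee_rot: [[-0.032, 0.999, 0.001], [0.999, 0.032, -0.0], [-0.0, 0.001, -1.0]]
ft_force: [0.7, -0.4, -1.7]
grip_width: 0.0489
```

Request:
play_rows --claw '[1,1,1,1,1]' --delta_pos '[[0.6,0.8,0.2],[0.6,0.8,0.1],[0.5,0.6,0],[0.3,0.3,0],[0,0,0]]' --delta_rot '[[0,0,0],[0,0,0],[0,0,0],[0,0,0],[0,0,0]]'

```text
clock: 5.8
position: [0.6268, 0.1103, 0.2102]
ee_rot: [[-0.037, 0.999, 0.007], [0.999, 0.037, 0.001], [0.001, 0.007, -1.0]]
ft_force: [-0.2, -1.3, -2.1]
grip_width: 0.049
```

```bash
python3 wl.py w4
```

```text
5.8 [0.6268 0.1103 0.2102] [[-0.037, 0.999, 0.007], [0.999, 0.037, 0.001], [0.001, 0.007, -1.0]] [-0.2 -1.3 -2.1] 0.04896838569678881
```

View pics/w4.png

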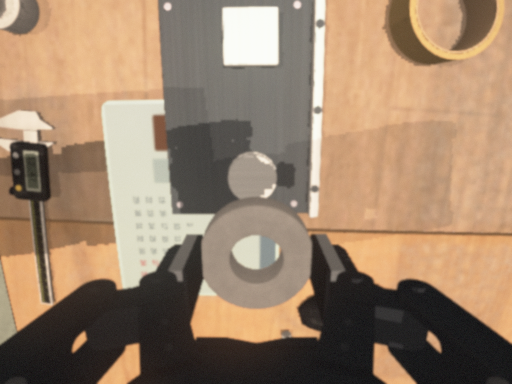

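```bash
python3 - <<'E'
from wl import *
c,T=load("w4"); crop(c["frame"],155,0,335,225,3,"pics/w4c.png"); crop(c["frame"],215,0,305,80,8,"pics/w4s.png"); crop(c["frame"],215,140,305,220,8,"pics/w4d.png")
E
```

```text
(no output)
```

View pics/w4s.png

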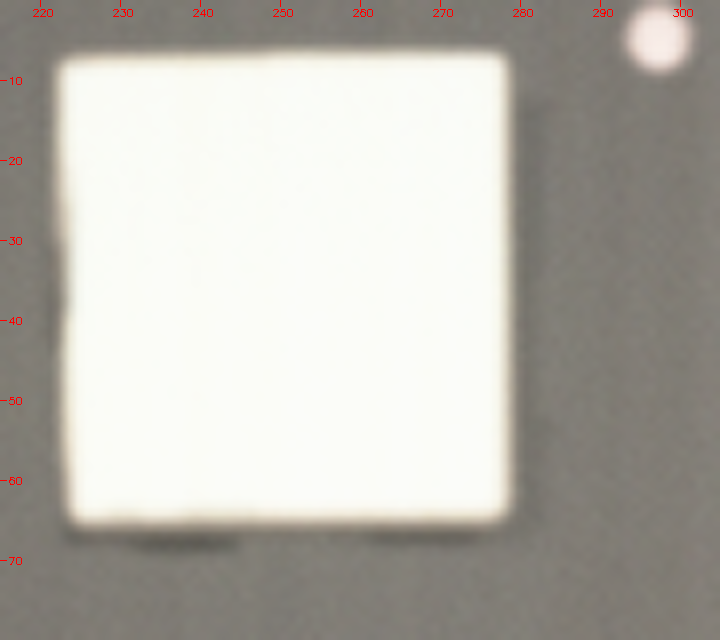

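View pics/w4d.png

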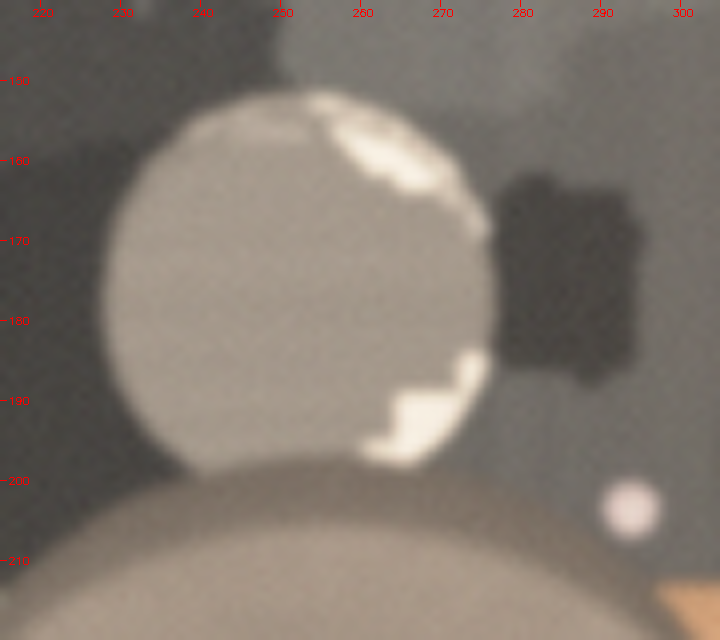

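```bash
python3 - <<'E'
from wl import *
from scipy.optimize import least_squares as LS
c,T=load("w4")
q=onz(c,[(222.3,6.7),(278.8,6.5),(278.8,65.5),(223.3,65.5)],.026,T)
print(q.round(4), np.linalg.norm(np.roll(q,1,0)-q,axis=1)); sq=q.mean(0); print(sq)
e=[(228,177),(276.8,177),(250,151.3),(240,199),(233.5,159.5),(231,190),(265,155),(273,164)]
p=onz(c,e,.026,T)
f=LS(lambda v:np.hypot(p[:,0]-v[0],p[:,1]-v[1])-.025,p.mean(0)[:2]); f2=LS(lambda v:np.hypot(p[:,0]-v[0],p[:,1]-v[1])-v[2],[*p.mean(0)[:2],.025])
print(f.x,f.fun.round(4),f2.x)
d=sq[:2]-f.x; print(np.linalg.norm(d),np.degrees(np.arctan2(d[1],d[0])))
# ring top rim in hand
E=[(202,250),(312,250)]
E
```

```text
[[0.5919 0.2625 0.026 ]
 [0.6435 0.2646 0.026 ]
 [0.646  0.2124 0.026 ]
 [0.5938 0.2105 0.026 ]] [0.0520422  0.05163614 0.0522391  0.0522888 ]
[0.61878379 0.23748827 0.026     ]
[0.62428426 0.10411846] [-0.0008  0.0004  0.0009  0.0017  0.0004  0.0006  0.0008  0.    ] [0.62448007 0.10379016 0.02560066]
0.13348318591166292 92.36166707121501
```

```bash
python3 - <<'E'
from wl import *
for n in ("w2","w3","w4"):
    c,T=load(n); crop(c["frame"],190,185,325,320,5,f"pics/{n}r.png")
c,T=load("w2")
print(proj(c,[T[1]],T), onz(c,[(257,253)],.014,T)-T[1])
E
```

```text
[[254.98842603 249.99244242]] [[0.00076952 0.00297288 0.00921785]]
```

View pics/w2r.png

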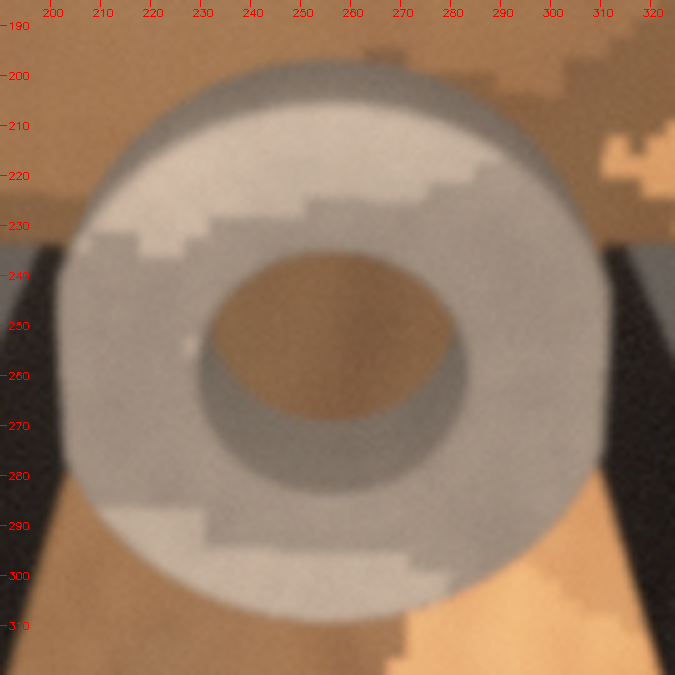

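View pics/w4r.png

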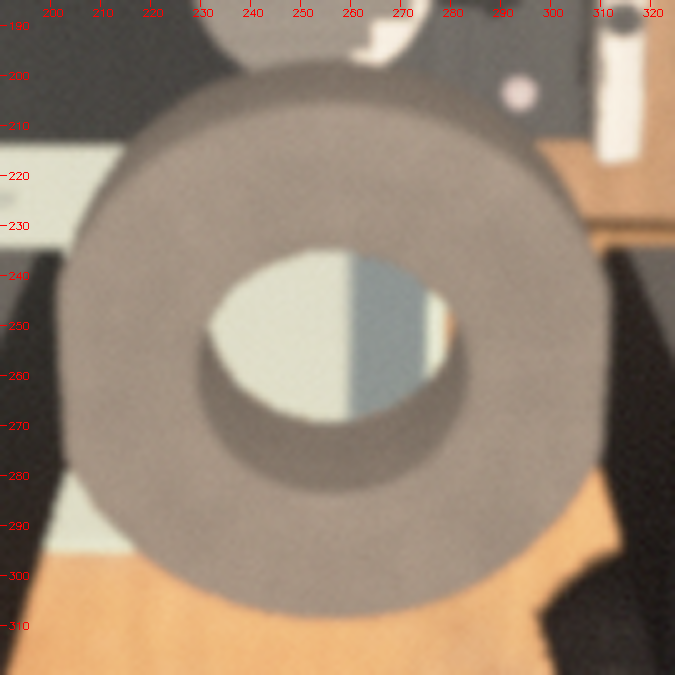

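Request:
play_rows --claw '[1,1,1,1,1]' --delta_pos '[[0,-0.3,-0.4],[-0.05,-0.5,-0.8],[0,-0.4,-0.8],[0,-0.2,-0.4],[0,0,0]]' --delta_rot '[[0,0.07,0],[0,0,0],[0,0,0],[0,0,0],[0,0,0]]'

```text
clock: 6.35
position: [0.6172, 0.0448, 0.1074]
ee_rot: [[-0.034, 0.999, -0.008], [0.999, 0.034, -0.0], [-0.0, -0.008, -1.0]]
ft_force: [-0.6, -0.5, -1.5]
grip_width: 0.049
```

```bash
python3 wl.py w5; python3 - <<'E'
from wl import *
c,T=load("w5"); crop(c["frame"],170,40,350,210,4,f"pics/w5c.png")
E
```

```text
6.35 [0.6172 0.0448 0.1074] [[-0.034, 0.999, -0.008], [0.999, 0.034, -0.0], [-0.0, -0.008, -1.0]] [-0.6 -0.5 -1.5] 0.0489971267312617
```

View pics/w5.png

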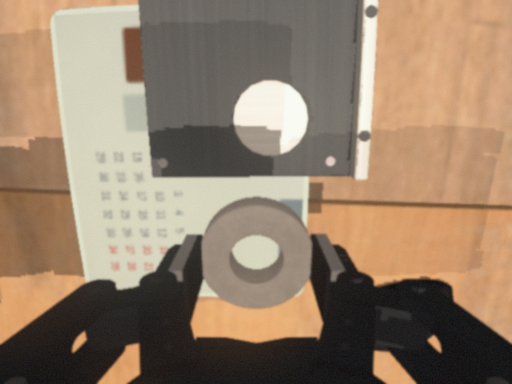

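View pics/w5c.png

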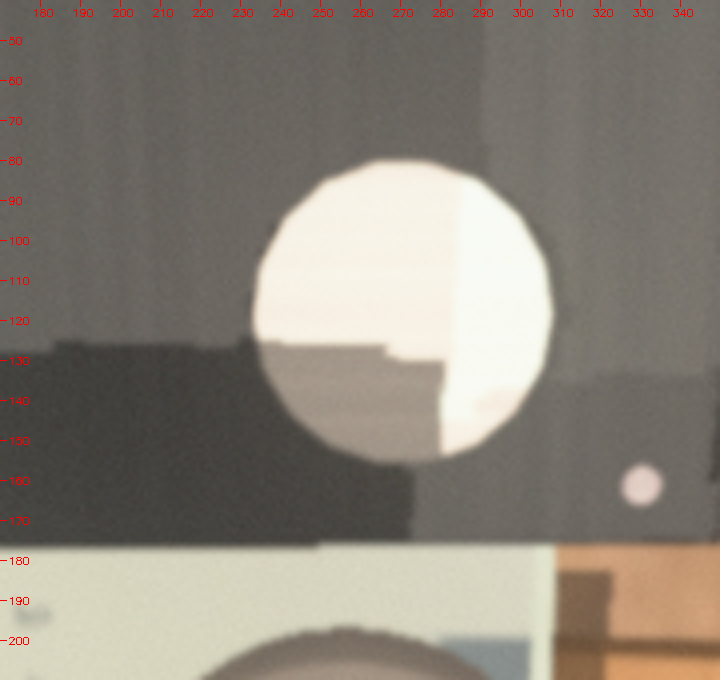

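```bash
python3 - <<'E'
from wl import *
from scipy.optimize import least_squares as LS
def circ(c,T,e,z,r):
    p=onz(c,e,z,T); f=LS(lambda v:np.hypot(p[:,0]-v[0],p[:,1]-v[1])-r,p.mean(0)[:2]); return f.x,f.fun
c,T=load("w5")
x,r=circ(c,T,[(233.3,119),(308,119),(270,80),(270,155.7),(241,94),(300,93),(244,143),(290,148)],.026,.025); print("rest",x.round(4),r.round(4))
c,T=load("w2")
for z in (.014,): 
  x,r=circ(c,T,[(256,205.5),(256,309),(220,222),(293,219),(212,290),(300,290)],z,.026); print("ring in hand",x,r.round(4),x-T[1][:2])
c,T=load("w1"); x,r=circ(c,T,[(219.5,186),(284,186),(252,153.7),(252,217.5)],.014,.026);print(x,r)
E
```

```text
rest [0.6247 0.1024] [-0.     -0.     -0.0006  0.0005  0.      0.0001 -0.0005 -0.0008]
ring in hand [ 0.45773057 -0.13815531] [ 0.0002 -0.0007 -0.0014 -0.0007 -0.0003 -0.001 ] [ 0.00093162 -0.0009444 ]
[ 0.45546056 -0.13741296] [-0.00018937 -0.00019496  0.00035378  0.00034832]
```

Request:
play_rows --claw '[1,1,1,1,1]' --delta_pos '[[0.1,0.5,-0.1],[0.06,0.6,-0.3],[0,0.3,-0.4],[0,0,-0.4],[0,0,-0.2]]' --delta_rot '[[0,-0.08,0.05],[0,0,0],[0,0,0],[0,0,0],[0,0,0]]'

```text
clock: 6.9
position: [0.6264, 0.1042, 0.0537]
ee_rot: [[-0.039, 0.999, 0.009], [0.999, 0.039, 0.001], [0.001, 0.009, -1.0]]
ft_force: [-0.2, 0.0, -2.4]
grip_width: 0.0487
```

```bash
python3 wl.py w6
```

```text
6.9 [0.6264 0.1042 0.0537] [[-0.039, 0.999, 0.009], [0.999, 0.039, 0.001], [0.001, 0.009, -1.0]] [-0.2  0.  -2.4] 0.048668427122912944
```

View pics/w6.png

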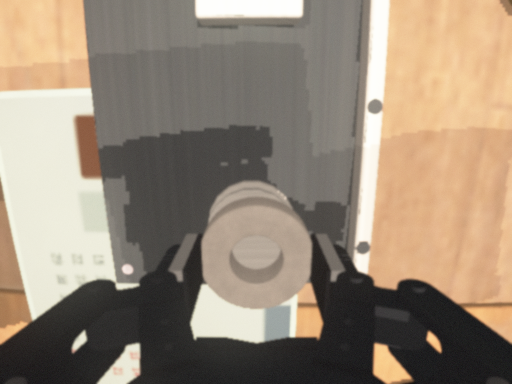

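Request:
play_rows --claw '[1,1,1,1,1]' --delta_pos '[[-0.06,-0.04,-0.2],[0,0,-0.14],[0,0,0],[0,0,0],[0,0,0]]' --delta_rot '[[0,0.08,0],[0,0,0],[0,0,0],[0,0,0],[0,0,0]]'

```text
clock: 7.45
position: [0.6233, 0.1003, 0.0379]
ee_rot: [[-0.036, 0.999, -0.001], [0.999, 0.036, 0.0], [0.001, -0.001, -1.0]]
ft_force: [0.5, -0.4, -2.6]
grip_width: 0.0489
```

Request:
play_rows --claw '[1,1,1,1,1]' --delta_pos '[[0.01,0.055,-0.1],[0,0,-0.05],[0,0,0],[0,0,0],[0,0,0]]' --delta_rot '[[0,0,0],[0,0,0],[0,0,0],[0,0,0],[0,0,0]]'

```text
clock: 7.95
position: [0.6246, 0.1027, 0.0325]
ee_rot: [[-0.036, 0.999, 0.001], [0.999, 0.036, 0.001], [0.001, 0.001, -1.0]]
ft_force: [-1.1, -0.3, -2.5]
grip_width: 0.0486
```

```bash
python3 wl.py w7
```

```text
7.95 [0.6246 0.1027 0.0325] [[-0.036, 0.999, 0.001], [0.999, 0.036, 0.001], [0.001, 0.001, -1.0]] [-1.1 -0.3 -2.5] 0.04856032425296858
```

View pics/w7.png

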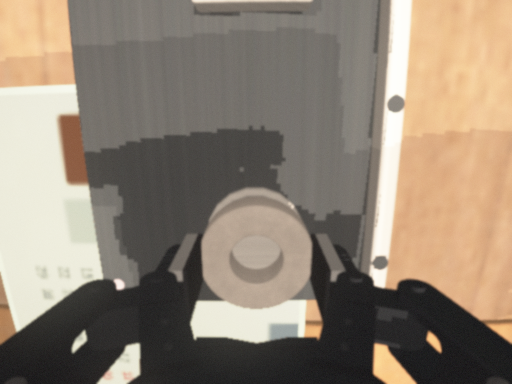

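Request:
play_rows --claw '[1,1,1,1,1]' --delta_pos '[[-0.01,0,-0.035],[0,0,0],[0,0,0],[0,0,0],[0,0,0]]' --delta_rot '[[0,0,0],[0,0,0],[0,0,0],[0,0,0],[0,0,0]]'

```text
clock: 8.5
position: [0.6242, 0.1027, 0.0311]
ee_rot: [[-0.036, 0.999, 0.001], [0.999, 0.036, 0.001], [0.001, 0.001, -1.0]]
ft_force: [0.3, 0.1, -1.6]
grip_width: 0.0488
```

Request:
play_rows --claw '[0.25,0.25,0.25,0.25,0.25]' --delta_pos '[[0,0,0],[0,0,0],[0,0,0],[0,0,0],[0,0,0]]' --delta_rot '[[0,0,0],[0,0,0],[0,0,0],[0,0,0],[0,0,0]]'

```text
clock: 9.0
position: [0.6251, 0.1028, 0.032]
ee_rot: [[-0.036, 0.999, 0.003], [0.999, 0.036, 0.001], [0.001, 0.003, -1.0]]
ft_force: [-1.2, 0.3, -0.1]
grip_width: 0.0639
```

Request:
play_rows --claw '[0.25,0.25,0.1,0,0]' --delta_pos '[[0,0,0.2],[0,0,0.4],[0,0,0.7],[0,0,0.7],[0,0,0.4]]' --delta_rot '[[0,0,0],[0,0,0],[0,0,0],[0,0,0],[0,0,0]]'

```text
clock: 9.5
position: [0.6233, 0.1025, 0.1326]
ee_rot: [[-0.036, 0.999, -0.001], [0.999, 0.036, 0.001], [0.001, -0.001, -1.0]]
ft_force: [0.3, -0.4, -0.4]
grip_width: 0.0856
```

```bash
python3 wl.py w8; python3 - <<'E'
from wl import *
c,T=load("w8"); crop(c["frame"],190,110,320,230,6,f"pics/w8c.png")
E
```

```text
9.5 [0.6233 0.1025 0.1326] [[-0.036, 0.999, -0.001], [0.999, 0.036, 0.001], [0.001, -0.001, -1.0]] [ 0.3 -0.4 -0.4] 0.0855794339876512
```

View pics/w8.png

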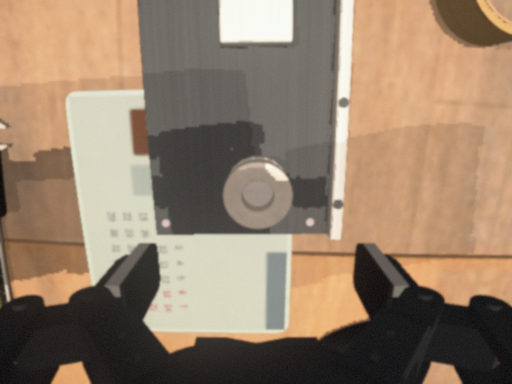

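View pics/w8c.png

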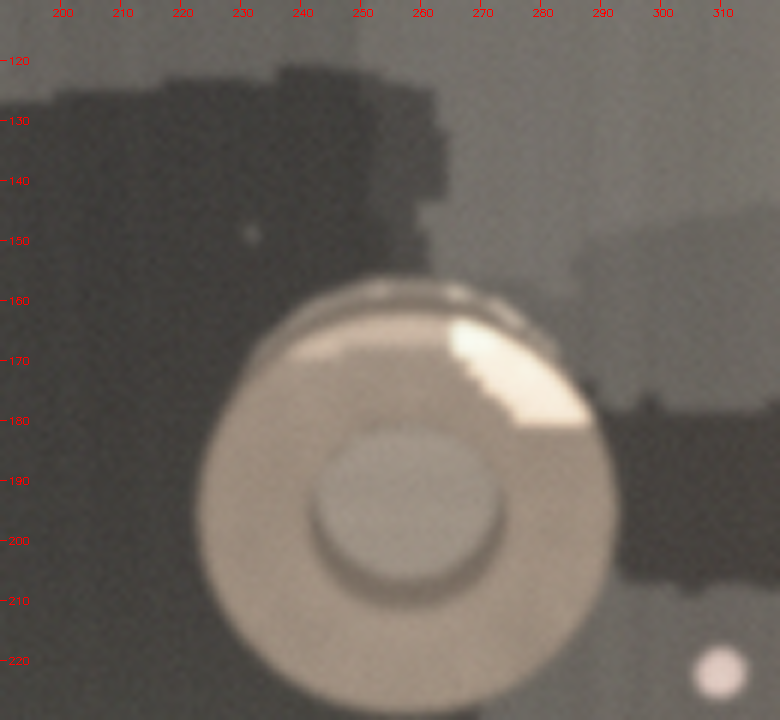

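```bash
cat >> wl.py <<'E'
from scipy.optimize import least_squares as LS
def circ(c,T,e,z,r):
    p=onz(c,e,z,T); f=LS(lambda v:np.hypot(p[:,0]-v[0],p[:,1]-v[1])-r,p.mean(0)[:2]); return f.x.round(4),f.fun.round(4)
E
python3 - <<'E'
from wl import *
c,T=load("w8")
print(circ(c,T,[(222.5,196),(293,196),(257,161.5),(257,229)],.04,.026))
q=onz(c,[(219.7,44),(293,43.5)],.026,T);print(q)
E
```

```text
(array([0.6249, 0.1023]), array([0.0002, 0.0003, 0.0002, 0.0002]))
[[0.59381229 0.20971118 0.026     ]
 [0.64584469 0.21194428 0.026     ]]
```

Request:
play_rows --claw '[0,0,0,0,0]' --delta_pos '[[-0.6,0.4,0.2],[-0.8,0.5,0.1],[-0.8,0.5,0],[-0.8,0.5,0],[-0.8,0.5,0]]' --delta_rot '[[0,0,0],[0,0,0],[0,0,0],[0,0,0],[0,0,0]]'

```text
clock: 10.05
position: [0.4743, 0.1994, 0.1543]
ee_rot: [[-0.03, 0.999, 0.016], [1.0, 0.03, 0.004], [0.004, 0.016, -1.0]]
ft_force: [0.2, -0.1, -0.3]
grip_width: 0.0855
```

Request:
play_rows --claw '[0,0,0,0,0]' --delta_pos '[[-0.8,0.6,0],[-0.7,0.5,0],[-0.4,0.3,0],[0,0,0],[0,0,0]]' --delta_rot '[[0,0,0],[0,0,0],[0,0,0],[0,0,0],[0,0,0]]'

```text
clock: 10.55
position: [0.3917, 0.2587, 0.1577]
ee_rot: [[-0.034, 0.999, 0.019], [0.999, 0.034, 0.006], [0.005, 0.019, -1.0]]
ft_force: [0.3, -0.4, 0.8]
grip_width: 0.0856
```

```bash
python3 wl.py w9
```

```text
10.55 [0.3917 0.2587 0.1577] [[-0.034, 0.999, 0.019], [0.999, 0.034, 0.006], [0.005, 0.019, -1.0]] [ 0.3 -0.4  0.8] 0.08563948779435333
```

View pics/w9.png

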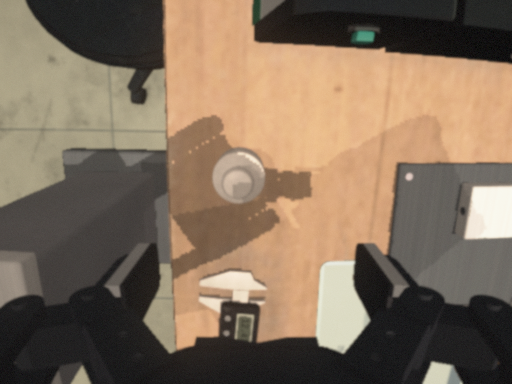

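Request:
play_rows --claw '[0,0,0,0,0]' --delta_pos '[[-0.2,0.14,-0.3],[0,0,0],[0,0,0],[0,0,0],[0,0,0]]' --delta_rot '[[-0.05,0.19,0.04],[0,0,0],[0,0,0],[0,0,0],[0,0,0]]'

```text
clock: 11.1
position: [0.3859, 0.263, 0.1442]
ee_rot: [[-0.034, 0.999, -0.002], [0.999, 0.034, 0.0], [0.001, -0.002, -1.0]]
ft_force: [-0.3, -0.3, -0.6]
grip_width: 0.0855
```

```bash
python3 wl.py w10; python3 - <<'E'
from wl import *
c,T=load("w10"); crop(c["frame"],200,130,320,240,6,f"pics/w10c.png")
E
```

```text
11.1 [0.3859 0.263  0.1442] [[-0.034, 0.999, -0.002], [0.999, 0.034, 0.0], [0.001, -0.002, -1.0]] [-0.3 -0.3 -0.6] 0.08550797940558297
```

View pics/w10c.png

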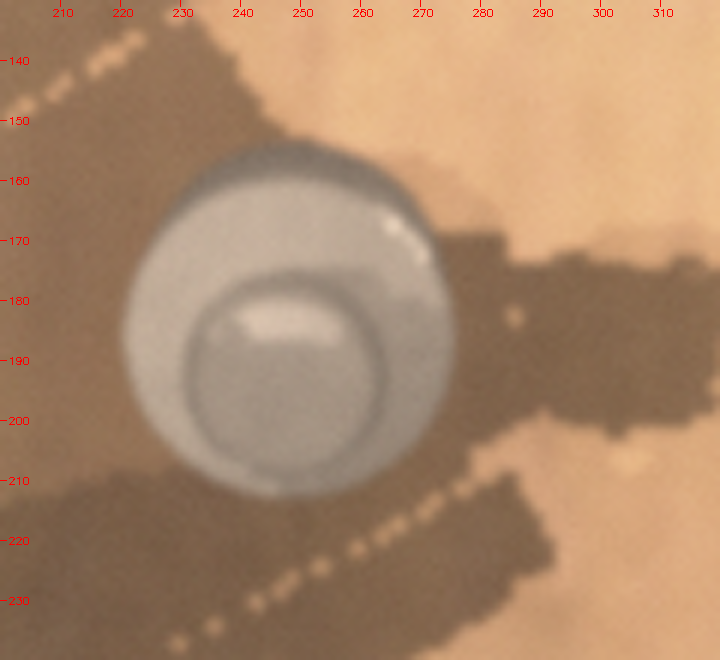

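```bash
python3 - <<'E'
from wl import *
c,T=load("w10")
print(circ(c,T,[(220.5,186),(276,186),(248,159.5),(248,213)],.04,.022), onz(c,[(248,186.3)],.04,T),onz(c,[(246.8,193)],.055,T))
E
```

```text
(array([0.38  , 0.2667]), array([-0.0005, -0.0005, -0.0006, -0.0006])) [[0.37977149 0.2671332  0.04      ]] [[0.37932138 0.26592908 0.055     ]]
```

Request:
play_rows --claw '[0,0,0,0,0]' --delta_pos '[[-0.14,0.08,-0.5],[0,0,-0.8],[0,0,-0.8],[0,0,-0.6],[0,0,-0.2]]' --delta_rot '[[0,-0.05,0.03],[0,0,0],[0,0,0],[0,0,0],[0,0,0]]'

```text
clock: 11.65
position: [0.3834, 0.2678, 0.0275]
ee_rot: [[-0.036, 0.999, 0.011], [0.999, 0.036, 0.006], [0.005, 0.011, -1.0]]
ft_force: [0.6, 0.3, 0.2]
grip_width: 0.0855
```

Request:
play_rows --claw '[0,0,0,0,0]' --delta_pos '[[0,0,-0.2],[0,0,0],[0,0,0],[0,0,0],[0,0,0]]' --delta_rot '[[0,0,0],[0,0,0],[0,0,0],[0,0,0],[0,0,0]]'

```text
clock: 12.15
position: [0.3849, 0.2685, 0.021]
ee_rot: [[-0.036, 0.999, 0.013], [0.999, 0.036, 0.007], [0.007, 0.014, -1.0]]
ft_force: [-1.0, -0.9, 0.0]
grip_width: 0.0852
```

Request:
play_rows --claw '[0,0,0,0,0]' --delta_pos '[[-0.1,-0.05,-0.25],[0,0,0],[0,0,0],[0,0,0],[0,0,0]]' --delta_rot '[[-0.07,0.14,0.04],[0,0,0],[0,0,0],[0,0,0],[0,0,0]]'

```text
clock: 12.65
position: [0.3812, 0.2669, 0.0112]
ee_rot: [[-0.04, 0.999, 0.0], [0.999, 0.04, 0.001], [0.001, 0.0, -1.0]]
ft_force: [0.3, 0.3, -0.7]
grip_width: 0.0853
```

```bash
python3 wl.py w11
```

```text
12.65 [0.3812 0.2669 0.0112] [[-0.04, 0.999, 0.0], [0.999, 0.04, 0.001], [0.001, 0.0, -1.0]] [ 0.3  0.3 -0.7] 0.08528106236922763
```

View pics/w11.png

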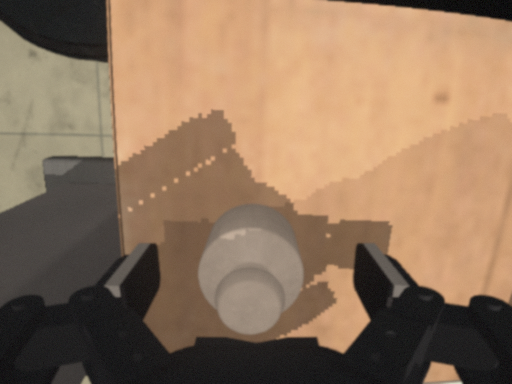

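Request:
play_rows --claw '[0,0.4,1,1,1]' --delta_pos '[[-0.06,0,0],[0,0,0],[0,0,0],[0,0,0],[0,0,0]]' --delta_rot '[[0,0,0],[0,0,0],[0,0,0],[0,0,0],[0,0,0]]' --newtons 60

```text
clock: 13.2
position: [0.3787, 0.2669, 0.0118]
ee_rot: [[-0.04, 0.999, 0.0], [0.999, 0.04, 0.001], [0.001, 0.0, -1.0]]
ft_force: [-1.2, -1.2, 7.0]
grip_width: 0.0403
```

Request:
play_rows --claw '[1,1,1,1,1]' --delta_pos '[[0,0,0],[0,0,0],[0,0,0],[0,0,0],[0,0,0]]' --delta_rot '[[0,0,0],[0,0,0],[0,0,0],[0,0,0],[0,0,0]]'

```text
clock: 13.7
position: [0.3787, 0.2669, 0.0119]
ee_rot: [[-0.04, 0.999, 0.0], [0.999, 0.04, 0.001], [0.001, 0.0, -1.0]]
ft_force: [-0.4, 0.9, 1.3]
grip_width: 0.0402
```

```bash
python3 wl.py w12; python3 - <<'E'
from wl import *
c,T=load("w12"); crop(c["frame"],185,195,325,345,5,f"pics/w12c.png")
E
```

```text
13.7 [0.3787 0.2669 0.0119] [[-0.04, 0.999, 0.0], [0.999, 0.04, 0.001], [0.001, 0.0, -1.0]] [-0.4  0.9  1.3] 0.04023758686989874
```

View pics/w12c.png

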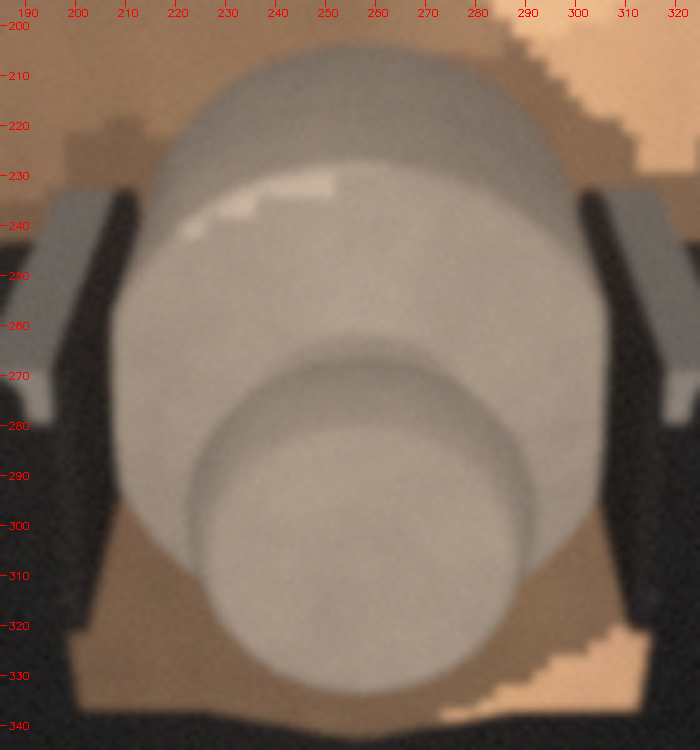

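```bash
python3 - <<'E'
from wl import *
c,T=load("w12")
x,r=circ(c,T,[(257,227),(230,238),(284,238),(209,296),(304.5,296),(224,309.5),(290,310)],.04,.022);print(x,r,x-T[1][:2])
x,r=circ(c,T,[(257,333.5),(226,305),(289,305),(257,280)],.055,.0125);print(x,r,x-T[1][:2])
E
```

```text
[0.3795 0.2682] [-0.0005 -0.0021 -0.0021 -0.0011 -0.0013 -0.0023 -0.0021] [0.0008278  0.00129791]
[0.3798 0.265 ] [-0.0016 -0.0013 -0.0014 -0.0013] [ 0.0011278  -0.00190209]
```

Request:
play_rows --claw '[1,1,1,1,1]' --delta_pos '[[0,0,0.2],[0,0,0.5],[0,0,0.7],[0,0,0.7],[0,0,0.5]]' --delta_rot '[[0,0,0],[0,0,0],[0,0,0],[0,0,0],[0,0,0]]'

```text
clock: 14.25
position: [0.3745, 0.2641, 0.1166]
ee_rot: [[-0.04, 0.999, -0.009], [0.999, 0.04, -0.005], [-0.005, -0.009, -1.0]]
ft_force: [0.6, 0.2, -4.6]
grip_width: 0.0405
```

Request:
play_rows --claw '[1,1,1,1,1]' --delta_pos '[[0.4,-0.05,0],[0.7,-0.1,0],[0.8,-0.1,0],[0.8,-0.1,0],[0.8,-0.1,0]]' --delta_rot '[[0.05,-0.09,0],[0,0,0],[0,0,0],[0,0,0],[0,0,0]]'

```text
clock: 14.75
position: [0.517, 0.2441, 0.1172]
ee_rot: [[-0.045, 0.999, 0.001], [0.999, 0.045, 0.0], [0.0, 0.001, -1.0]]
ft_force: [1.0, 1.1, -4.0]
grip_width: 0.0405
```

Request:
play_rows --claw '[1,1,1,1,1]' --delta_pos '[[0.8,-0.1,0],[0.7,-0.1,0],[0.5,0,0],[0.3,0,0],[0,0,0]]' --delta_rot '[[0,0,0],[0,0,0],[0,0,0],[0,0,0],[0,0,0]]'

```text
clock: 15.25
position: [0.6179, 0.2305, 0.1101]
ee_rot: [[-0.041, 0.999, -0.001], [0.999, 0.041, -0.002], [-0.002, -0.002, -1.0]]
ft_force: [-0.3, 0.4, -3.7]
grip_width: 0.0404
```

Request:
play_rows --claw '[1,1,1,1,1]' --delta_pos '[[0,0.17,-0.3],[0,0,-0.5],[0,0,-0.4],[0,0,-0.2],[0,0,0]]' --delta_rot '[[0.02,-0.04,0],[0,0,0],[0,0,0],[0,0,0],[0,0,0]]'

```text
clock: 15.75
position: [0.6131, 0.2371, 0.0462]
ee_rot: [[-0.041, 0.999, -0.004], [0.999, 0.041, -0.002], [-0.002, -0.004, -1.0]]
ft_force: [0.4, -0.2, -4.3]
grip_width: 0.0401
```

```bash
python3 wl.py w13
```

```text
15.75 [0.6131 0.2371 0.0462] [[-0.041, 0.999, -0.004], [0.999, 0.041, -0.002], [-0.002, -0.004, -1.0]] [ 0.4 -0.2 -4.3] 0.0401045357810054
```

View pics/w13.png

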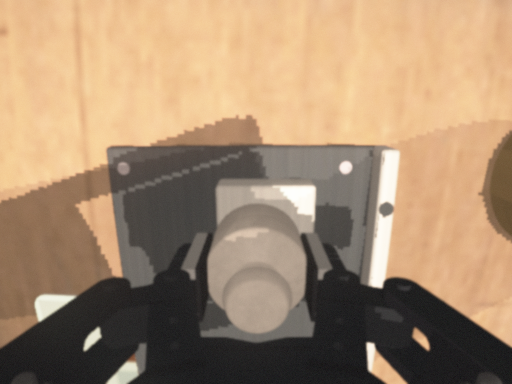

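Request:
play_rows --claw '[1,1,1,1,1]' --delta_pos '[[0.12,0,-0.1],[0,0,-0.05],[0,0,0],[0,0,0],[0,0,0]]' --delta_rot '[[0.02,-0.04,0],[0,0,0],[0,0,0],[0,0,0],[0,0,0]]'

```text
clock: 16.3
position: [0.6203, 0.238, 0.0429]
ee_rot: [[-0.041, 0.999, 0.005], [0.999, 0.041, 0.002], [0.002, 0.005, -1.0]]
ft_force: [0.1, 0.2, -4.4]
grip_width: 0.0407
```

```bash
python3 wl.py w14
```

```text
16.3 [0.6203 0.238  0.0429] [[-0.041, 0.999, 0.005], [0.999, 0.041, 0.002], [0.002, 0.005, -1.0]] [ 0.1  0.2 -4.4] 0.04065846822332748
```

View pics/w14.png

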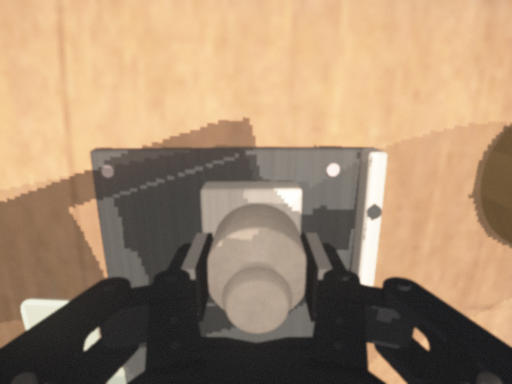

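Request:
play_rows --claw '[1,1,1,1,1]' --delta_pos '[[-0.05,-0.01,-0.05],[0,0,-0.02],[0,0,0],[0,0,0],[0,0,0]]' --delta_rot '[[-0.02,0.05,0],[0,0,0],[0,0,0],[0,0,0],[0,0,0]]'

```text
clock: 16.85
position: [0.6183, 0.2377, 0.0403]
ee_rot: [[-0.041, 0.999, 0.0], [0.999, 0.041, 0.0], [0.0, 0.0, -1.0]]
ft_force: [-0.0, -0.2, -4.7]
grip_width: 0.0402
```

Request:
play_rows --claw '[1,1,1,1,1]' --delta_pos '[[0,-0.01,-0.05],[0,0,0],[0,0,0],[0,0,0],[0,0,0]]' --delta_rot '[[0,0,0],[0,0,0],[0,0,0],[0,0,0],[0,0,0]]'

```text
clock: 17.35
position: [0.6183, 0.2372, 0.038]
ee_rot: [[-0.041, 0.999, 0.0], [0.999, 0.041, 0.0], [0.0, 0.0, -1.0]]
ft_force: [0.4, -0.2, -3.4]
grip_width: 0.0402
```

```bash
python3 wl.py w15;  python3 - <<'E'
from wl import *
c,T=load("w15"); crop(c["frame"],185,165,325,345,4,f"pics/w15c.png")
E
```

```text
17.35 [0.6183 0.2372 0.038 ] [[-0.041, 0.999, 0.0], [0.999, 0.041, 0.0], [0.0, 0.0, -1.0]] [ 0.4 -0.2 -3.4] 0.04020357429464811
```

View pics/w15c.png

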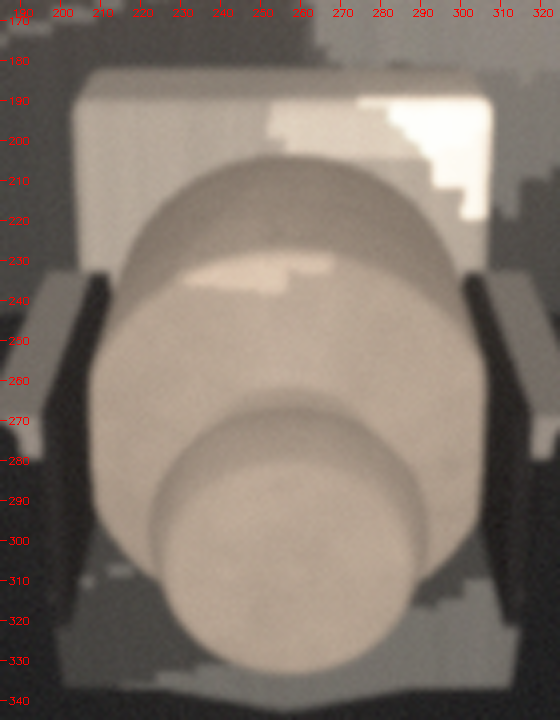

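```bash
python3 - <<'E'
from wl import *
c,T=load("w15")
print(onz(c,[(203.5,189.5),(308,189.5),(257,203.5)],.026,T))
c,T=load("w12"); print(onz(c,[(257,204)],.0,T)-T[1])
E
```

```text
[[0.59203977 0.26259478 0.026     ]
 [0.64299384 0.26471749 0.026     ]
 [0.61842868 0.25654125 0.026     ]]
[[ 0.00019082  0.01914688 -0.01191016]]
```

Request:
play_rows --claw '[1,1,1,1,1]' --delta_pos '[[0,0,0.05],[0,0.03,0],[0,0,-0.05],[0,0,0],[0,0,0]]' --delta_rot '[[0,0,0],[0,0,0],[0,0,0],[0,0,0],[0,0,0]]'

```text
clock: 17.9
position: [0.6184, 0.2386, 0.0383]
ee_rot: [[-0.041, 0.999, 0.001], [0.999, 0.041, 0.0], [0.0, 0.001, -1.0]]
ft_force: [-1.0, -0.1, -3.8]
grip_width: 0.0406
```

Request:
play_rows --claw '[1,1,0.3,0.3,0.3]' --delta_pos '[[0,0,-0.02],[0,0,0],[0,0,0],[0,0,0],[0,0,0]]' --delta_rot '[[0,0,0],[0,0,0],[0,0,0],[0,0,0],[0,0,0]]'

```text
clock: 18.4
position: [0.6199, 0.2391, 0.0392]
ee_rot: [[-0.041, 0.999, 0.004], [0.999, 0.041, 0.002], [0.001, 0.004, -1.0]]
ft_force: [0.2, 0.5, -0.6]
grip_width: 0.0597
```

Request:
play_rows --claw '[0.3,0.3,0.3,0.3,0.3]' --delta_pos '[[0,0,0.3],[0,0,0.7],[0,0,0.8],[0,0,0.7],[0,0,0.2]]' --delta_rot '[[0,0,0],[0,0,0],[0,0,0],[0,0,0],[0,0,0]]'

```text
clock: 18.9
position: [0.6192, 0.2388, 0.1525]
ee_rot: [[-0.041, 0.999, 0.003], [0.999, 0.041, 0.001], [0.001, 0.003, -1.0]]
ft_force: [-0.0, 0.9, -0.1]
grip_width: 0.0596
```

```bash
python3 wl.py w16;  python3 - <<'E'
from wl import *
c,T=load("w16"); crop(c["frame"],190,130,330,260,5,f"pics/w16c.png")
E
```

```text
18.9 [0.6192 0.2388 0.1525] [[-0.041, 0.999, 0.003], [0.999, 0.041, 0.001], [0.001, 0.003, -1.0]] [-0.   0.9 -0.1] 0.059557174119562094
```

View pics/w16.png

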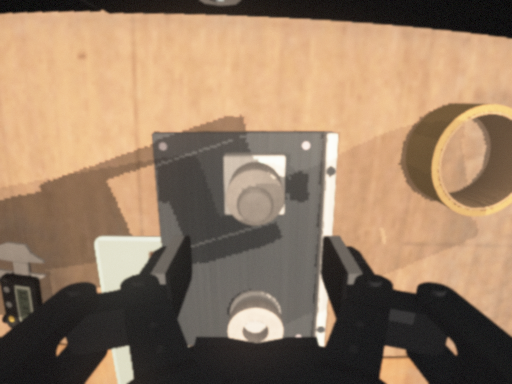

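View pics/w16c.png

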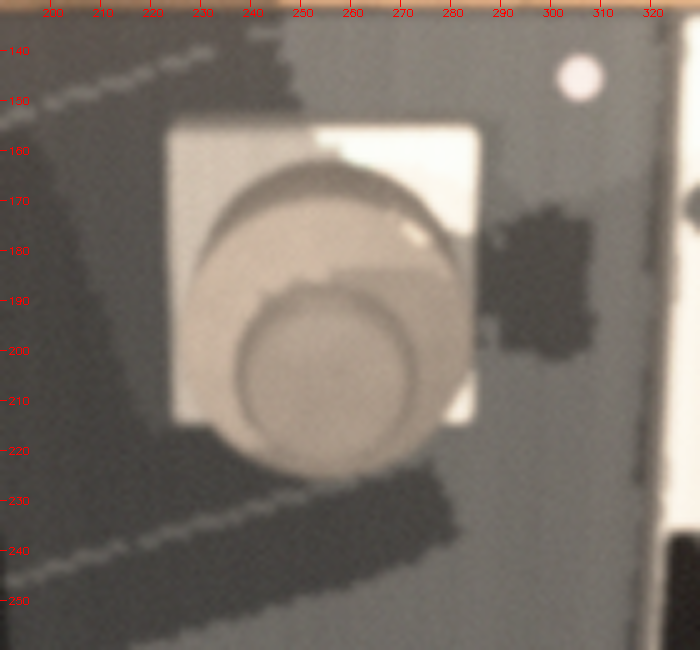

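```bash
python3 - <<'E'
from wl import *
c,T=load("w16")
q=onz(c,[(223.3,155),(286,155),(285,214.5),(224.5,214.5)],.026,T); print(q.mean(0))
print(circ(c,T,[(227,197),(284.5,197),(256,169),(256,225.5)],.066,.022))
print(circ(c,T,[(237.3,205),(273.3,205),(255,187),(255,223)],.081,.0125))
b=onz(c,[(254.5,161.5)],.026,T); print(b)
E
```

```text
[0.61887311 0.23812395 0.026     ]
(array([0.6197, 0.239 ]), array([-0.0011, -0.0011, -0.0006, -0.0007]))
(array([0.6194, 0.2382]), array([-0.0002, -0.0002,  0.0004,  0.0004]))
[[0.61787683 0.25857034 0.026     ]]
```

Request:
play_rows --claw '[0.3,0,0,0,0]' --delta_pos '[[0,-0.6,0],[-0.1,-0.9,0],[-0.1,-1,0],[-0.1,-1,0],[-0.1,-1,0]]' --delta_rot '[[0,0,0],[0,0,0],[0,0,0],[0,0,0],[0,0,0]]'

```text
clock: 19.45
position: [0.6014, 0.0587, 0.1505]
ee_rot: [[-0.049, 0.999, 0.003], [0.999, 0.049, 0.003], [0.003, 0.003, -1.0]]
ft_force: [0.7, -0.0, 0.3]
grip_width: 0.0853
```

Request:
play_rows --claw '[0,0,0,0,0]' --delta_pos '[[-0.1,-1,0],[-0.1,-1,0],[-0.1,-1,-0.1],[-0.1,-1,-0.1],[-0.1,-1,-0.1]]' --delta_rot '[[0,0,0],[0,0,0],[0,0,0],[0,0,0],[0,0,0]]'

```text
clock: 19.95
position: [0.5769, -0.1488, 0.134]
ee_rot: [[-0.05, 0.999, -0.002], [0.999, 0.05, 0.003], [0.003, -0.002, -1.0]]
ft_force: [-0.1, -0.1, -1.2]
grip_width: 0.0856
```

Request:
play_rows --claw '[0,0,0,0,0]' --delta_pos '[[-0.1,-0.6,-0.1],[0,-0.3,0],[0,0,0],[0,0,0],[0,0,0]]' --delta_rot '[[0,0,0],[0,0,0],[0,0,0],[0,0,0],[0,0,0]]'

```text
clock: 20.45
position: [0.5701, -0.1886, 0.1263]
ee_rot: [[-0.045, 0.999, -0.007], [0.999, 0.045, 0.005], [0.005, -0.007, -1.0]]
ft_force: [-0.5, 0.4, -0.7]
grip_width: 0.0857
```

```bash
python3 wl.py w17
```

```text
20.45 [ 0.5701 -0.1886  0.1263] [[-0.045, 0.999, -0.007], [0.999, 0.045, 0.005], [0.005, -0.007, -1.0]] [-0.5  0.4 -0.7] 0.08567846574774175
```

View pics/w17.png

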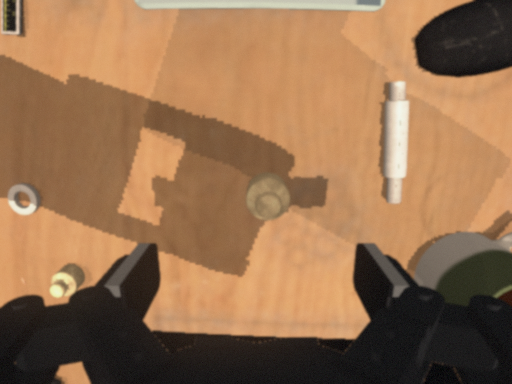

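```bash
python3 - <<'E'
from wl import *
c,T=load("w17"); crop(c["frame"],220,150,320,240,7,f"pics/w17c.png")
E
```

```text
(no output)
```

View pics/w17c.png

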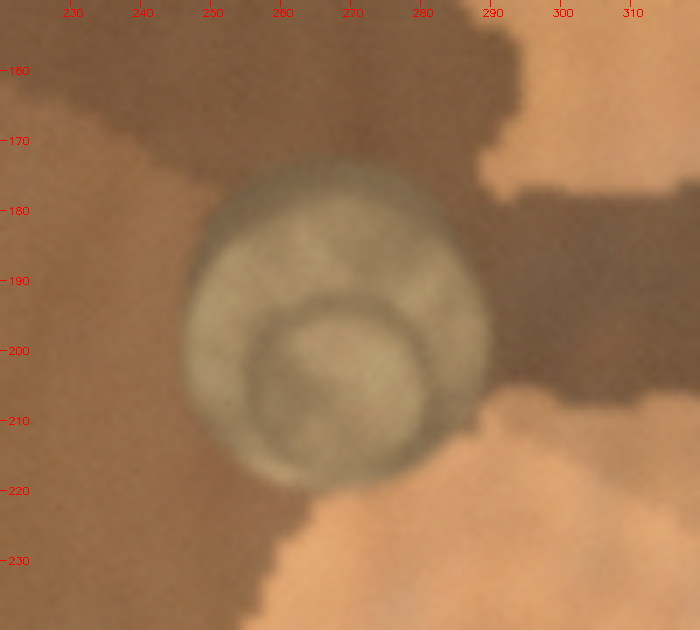

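```bash
python3 - <<'E'
from wl import *
c,T=load("w17")
print(circ(c,T,[(246.5,199),(290,199),(268,177),(268,220)],.032,.017),onz(c,[(268.2,205)],.042,T))
E
```

```text
(array([ 0.5791, -0.1906]), array([-0.0007, -0.0007, -0.0002, -0.0002])) [[ 0.57887551 -0.19230697  0.042     ]]
```

Request:
play_rows --claw '[0,0,0,0,0]' --delta_pos '[[0.2,-0.07,-0.5],[0,0,-0.7],[0,0,-0.7],[0,0,-0.5],[0,0,-0.2]]' --delta_rot '[[-0.05,-0.07,-0.04],[0,0,0],[0,0,0],[0,0,0],[0,0,0]]'

```text
clock: 21.0
position: [0.5826, -0.1856, 0.0228]
ee_rot: [[-0.049, 0.999, 0.008], [0.999, 0.049, -0.002], [-0.002, 0.008, -1.0]]
ft_force: [0.2, -0.3, 0.1]
grip_width: 0.0852
```

Request:
play_rows --claw '[0,0,0,0,0]' --delta_pos '[[0,0,0],[0,0,0],[0,0,0],[0,0,0],[0,0,0]]' --delta_rot '[[0,0,0],[0,0,0],[0,0,0],[0,0,0],[0,0,0]]'

```text
clock: 21.5
position: [0.5845, -0.1841, 0.0255]
ee_rot: [[-0.052, 0.999, 0.011], [0.999, 0.052, -0.003], [-0.003, 0.011, -1.0]]
ft_force: [0.1, 0.2, 0.1]
grip_width: 0.0853
```

Request:
play_rows --claw '[0,0,0,0,0]' --delta_pos '[[-0.16,-0.17,-0.25],[0,0,-0.2],[0,0,0],[0,0,0],[0,0,0]]' --delta_rot '[[0.03,0.11,-0.1],[0,0,0],[0,0,0],[0,0,0],[0,0,0]]'

```text
clock: 22.0
position: [0.5775, -0.1923, 0.0063]
ee_rot: [[-0.04, 0.999, -0.001], [0.999, 0.04, 0.0], [0.0, -0.001, -1.0]]
ft_force: [0.3, -0.5, 0.2]
grip_width: 0.0852
```

```bash
python3 wl.py w18
```

```text
22.0 [ 0.5775 -0.1923  0.0063] [[-0.04, 0.999, -0.001], [0.999, 0.04, 0.0], [0.0, -0.001, -1.0]] [ 0.3 -0.5  0.2] 0.0851904701661955
```

View pics/w18.png

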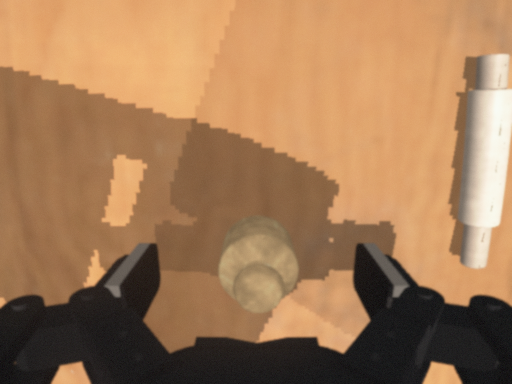

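Well centred between the pads (weight at px 258,262). Close.

Request:
play_rows --claw '[0.4,1,1,1,1]' --delta_pos '[[0.01,0.02,0],[0,0,0],[0,0,0],[0,0,0],[0,0,0]]' --delta_rot '[[0,0,0],[0,0,0],[0,0,0],[0,0,0],[0,0,0]]' --newtons 40

```text
clock: 22.55
position: [0.5785, -0.1912, 0.0071]
ee_rot: [[-0.041, 0.999, 0.0], [0.999, 0.041, -0.0], [-0.0, 0.0, -1.0]]
ft_force: [-0.6, 0.2, -2.3]
grip_width: 0.0317
```

Request:
play_rows --claw '[1,1,1,1,1]' --delta_pos '[[0,0,0],[0,0,0],[0,0,0],[0,0,0],[0,0,0]]' --delta_rot '[[0,0,0],[0,0,0],[0,0,0],[0,0,0],[0,0,0]]'

```text
clock: 23.05
position: [0.5785, -0.1912, 0.0071]
ee_rot: [[-0.041, 0.999, 0.0], [0.999, 0.041, -0.0], [-0.0, 0.0, -1.0]]
ft_force: [-0.1, 0.2, -0.2]
grip_width: 0.0314
```

```bash
python3 wl.py w19; python3 - <<'E'
from wl import *
c,T=load("w19"); crop(c["frame"],185,195,325,345,5,f"pics/w19c.png")
E
```

```text
23.05 [ 0.5785 -0.1912  0.0071] [[-0.041, 0.999, 0.0], [0.999, 0.041, -0.0], [-0.0, 0.0, -1.0]] [-0.1  0.2 -0.2] 0.03136307193254438
```

View pics/w19c.png

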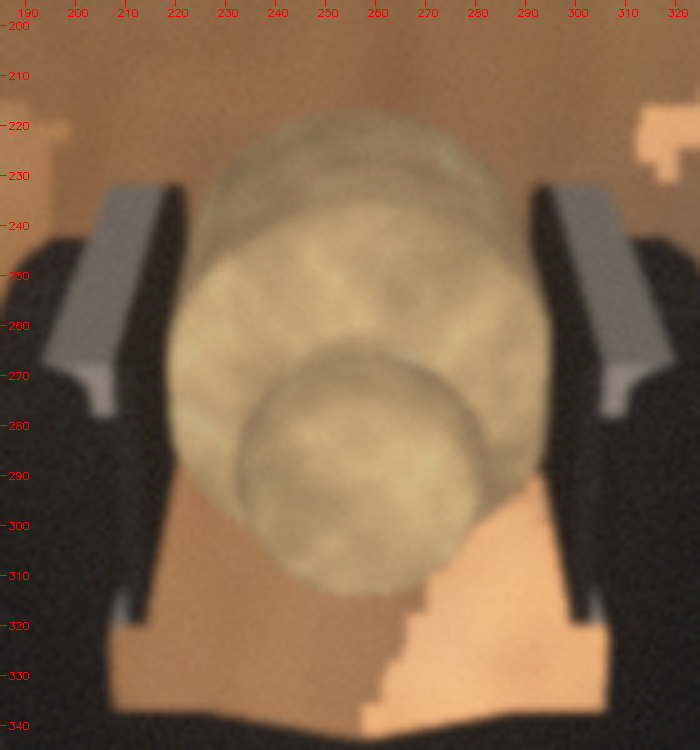

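Request:
play_rows --claw '[1,1,1,1,1]' --delta_pos '[[0,0,0.2],[0,0,0.5],[0,0,0.8],[0,0.2,0.8],[0.1,0.5,0.5]]' --delta_rot '[[0,0,0],[0,0,0],[0,0,0],[0,0,0],[0,0,0]]'

```text
clock: 23.6
position: [0.5785, -0.1632, 0.1199]
ee_rot: [[-0.038, 0.999, -0.008], [0.999, 0.038, 0.002], [0.003, -0.008, -1.0]]
ft_force: [0.1, 0.5, -1.8]
grip_width: 0.0314
```

Request:
play_rows --claw '[1,1,1,1,1]' --delta_pos '[[0.15,0.7,0.3],[0.15,0.8,0.1],[0.15,0.8,0],[0.15,0.8,0],[0.15,0.8,0]]' --delta_rot '[[0,0,0],[0,0,0],[0,0,0],[0,0,0],[0,0,0]]'

```text
clock: 24.1
position: [0.6107, -0.0045, 0.1441]
ee_rot: [[-0.033, 0.999, 0.001], [0.999, 0.033, 0.001], [0.0, 0.001, -1.0]]
ft_force: [0.9, -0.2, -1.8]
grip_width: 0.0317
```

Request:
play_rows --claw '[1,1,1,1,1]' --delta_pos '[[0.1,0.9,0],[0.1,0.9,0],[0.05,0.8,0],[0,0.6,0],[0,0.4,0]]' --delta_rot '[[0,0,0.08],[0,0,0],[0,0,0],[0,0,0],[0,0,0]]'

```text
clock: 24.6
position: [0.6205, 0.1476, 0.1465]
ee_rot: [[-0.043, 0.999, 0.002], [0.999, 0.043, 0.001], [0.001, 0.002, -1.0]]
ft_force: [0.0, -0.3, -1.3]
grip_width: 0.0314
```

Request:
play_rows --claw '[1,1,1,1,1]' --delta_pos '[[0,0.4,0],[0,0.1,0],[0,0,0],[0,0,0],[0,0,0]]' --delta_rot '[[0,0,0],[0,0,0],[0,0,0],[0,0,0],[0,0,0]]'

```text
clock: 25.1
position: [0.62, 0.1683, 0.1468]
ee_rot: [[-0.044, 0.999, 0.002], [0.999, 0.044, 0.0], [0.0, 0.002, -1.0]]
ft_force: [-0.4, -0.2, -1.6]
grip_width: 0.0318
```

```bash
python3 wl.py w20
```

```text
25.1 [0.62   0.1683 0.1468] [[-0.044, 0.999, 0.002], [0.999, 0.044, 0.0], [0.0, 0.002, -1.0]] [-0.4 -0.2 -1.6] 0.03178918771715669
```

View pics/w20.png

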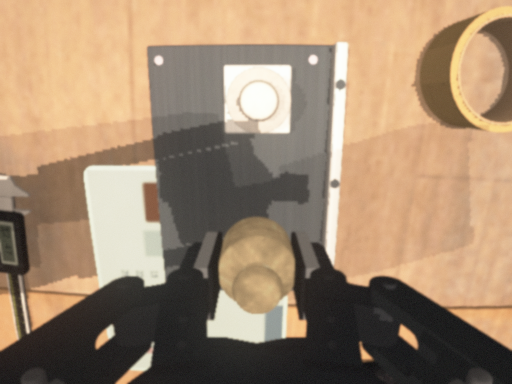

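Request:
play_rows --claw '[1,1,1,1,1]' --delta_pos '[[0.03,0.05,-0.4],[0,0,-0.7],[0,0,-0.7],[0,0,-0.4],[0,0,0]]' --delta_rot '[[0,0,-0.03],[0,0,0],[0,0,0],[0,0,0],[0,0,0]]'

```text
clock: 25.65
position: [0.6217, 0.1678, 0.0535]
ee_rot: [[-0.037, 0.999, 0.003], [0.999, 0.037, 0.0], [0.0, 0.003, -1.0]]
ft_force: [0.1, -0.3, -1.6]
grip_width: 0.0315
```

Request:
play_rows --claw '[1,1,1,1,1]' --delta_pos '[[0,0,0],[0,0,0],[0,0,0],[0,0,0],[0,0,0]]' --delta_rot '[[0,0,0],[0,0,0],[0,0,0],[0,0,0],[0,0,0]]'

```text
clock: 26.15
position: [0.6238, 0.1681, 0.0563]
ee_rot: [[-0.036, 0.999, 0.007], [0.999, 0.036, 0.001], [0.001, 0.007, -1.0]]
ft_force: [0.1, -0.3, -1.7]
grip_width: 0.0322
```

Request:
play_rows --claw '[1,1,1,1,1]' --delta_pos '[[-0.05,0.05,-0.4],[0,0,-0.35],[0,0,-0.1],[0,0,0],[0,0,0]]' --delta_rot '[[0,0.07,0.04],[0,0,0],[0,0,0],[0,0,0],[0,0,0]]'

```text
clock: 26.65
position: [0.6213, 0.1704, 0.0191]
ee_rot: [[-0.041, 0.999, -0.001], [0.999, 0.041, 0.001], [0.001, -0.001, -1.0]]
ft_force: [0.5, 0.1, -2.0]
grip_width: 0.0315
```

```bash
python3 wl.py w21
```

```text
26.65 [0.6213 0.1704 0.0191] [[-0.041, 0.999, -0.001], [0.999, 0.041, 0.001], [0.001, -0.001, -1.0]] [ 0.5  0.1 -2. ] 0.03148045538430109
```

View pics/w21.png

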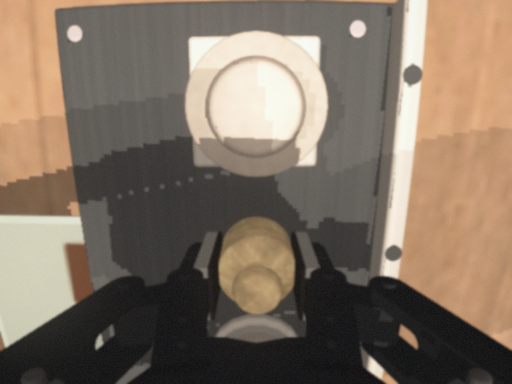

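Request:
play_rows --claw '[1,1,1,1,1]' --delta_pos '[[0,0,-0.06],[0,0,-0.03],[0,0,0],[0,0,0],[0,0,0]]' --delta_rot '[[0,0,0],[0,0,0],[0,0,0],[0,0,0],[0,0,0]]'

```text
clock: 27.2
position: [0.6222, 0.1705, 0.0164]
ee_rot: [[-0.041, 0.999, 0.001], [0.999, 0.041, 0.002], [0.002, 0.001, -1.0]]
ft_force: [-1.3, 0.3, -1.2]
grip_width: 0.0315
```

Request:
play_rows --claw '[1,1,1,1,1]' --delta_pos '[[-0.02,0,-0.03],[0,0,0],[0,0,0],[0,0,0],[0,0,0]]' --delta_rot '[[0,0,0],[0,0,0],[0,0,0],[0,0,0],[0,0,0]]'

```text
clock: 27.7
position: [0.6215, 0.1706, 0.0154]
ee_rot: [[-0.041, 0.999, 0.002], [0.999, 0.041, 0.002], [0.002, 0.002, -1.0]]
ft_force: [-0.2, -0.1, -1.8]
grip_width: 0.032
```

Request:
play_rows --claw '[1,0.45,0.45,0.45,0.45]' --delta_pos '[[0,0,-0.01],[0,0,0],[0,0,0],[0,0,0],[0,0,0]]' --delta_rot '[[0,0,0],[0,0,0],[0,0,0],[0,0,0],[0,0,0]]'

```text
clock: 28.2
position: [0.6222, 0.1707, 0.0157]
ee_rot: [[-0.041, 0.999, 0.003], [0.999, 0.041, 0.002], [0.002, 0.003, -1.0]]
ft_force: [0.7, 0.2, 0.4]
grip_width: 0.0471
```

Request:
play_rows --claw '[0.45,0.45,0.45,0.45,0.3]' --delta_pos '[[0,0,0.3],[0,0,0.7],[0,0,0.8],[0,0,0.8],[0,0,0.4]]' --delta_rot '[[0,0,0],[0,0,0],[0,0,0],[0,0,0],[0,0,0]]'

```text
clock: 28.7
position: [0.6198, 0.1701, 0.1398]
ee_rot: [[-0.041, 0.999, -0.002], [0.999, 0.041, 0.001], [0.001, -0.002, -1.0]]
ft_force: [0.1, 0.3, 0.9]
grip_width: 0.0591
```

```bash
python3 wl.py w22;  python3 - <<'E'
from wl import *
c,T=load("w22"); crop(c["frame"],130,20,350,270,3,f"pics/w22c.png");crop(c["frame"],210,150,310,250,6,f"pics/w22d.png")
E
```

```text
28.7 [0.6198 0.1701 0.1398] [[-0.041, 0.999, -0.002], [0.999, 0.041, 0.001], [0.001, -0.002, -1.0]] [0.1 0.3 0.9] 0.05909313675229746
```

View pics/w22.png

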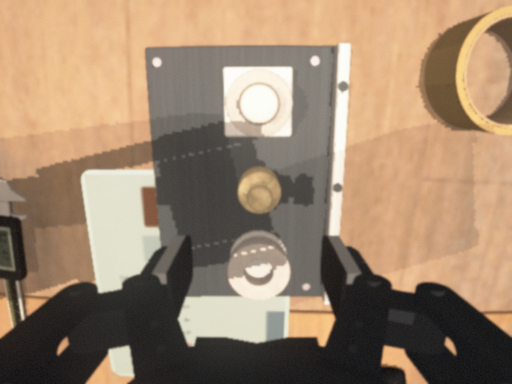

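View pics/w22d.png

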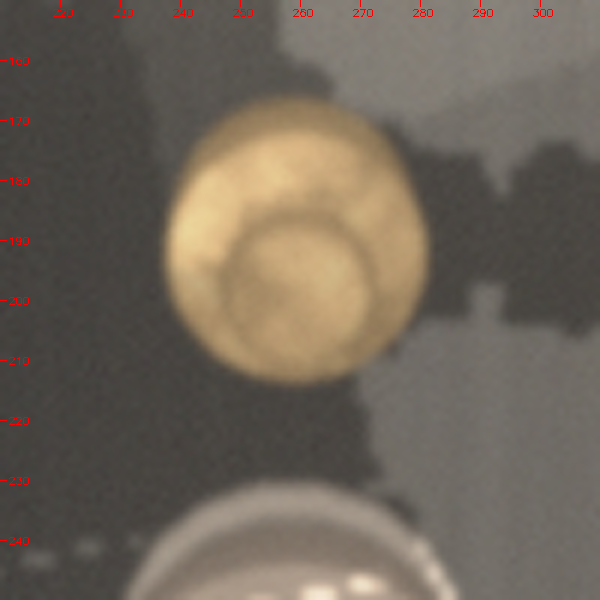

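```bash
python3 - <<'E'
from wl import *
c,T=load("w22")
print(circ(c,T,[(237.5,192),(281.5,192),(259.5,171.5),(259.5,213.5)],.040,.017),onz(c,[(259.5,198)],.050,T))
b=onz(c,[(259,166.3)],.008,T); print(b)
q=onz(c,[(223,67),(292.5,67),(291.3,136.3),(225,136.3)],.026,T); print(q.mean(0))
E
```

```text
(array([0.6226, 0.1705]), array([-0.0002, -0.0002, -0.0003, -0.0003])) [[0.62261711 0.16938638 0.05      ]]
[[0.62182407 0.18492426 0.008     ]]
[0.61864981 0.23761525 0.026     ]
```

Request:
play_rows --claw '[0.3,0,0,0,0]' --delta_pos '[[-0.3,-0.5,0.2],[-0.4,-0.9,0],[-0.5,-0.9,0],[-0.5,-0.9,0],[-0.5,-0.9,0]]' --delta_rot '[[0,0,0],[0,0,0],[0,0,0],[0,0,0],[0,0,0]]'

```text
clock: 29.25
position: [0.5339, 0.0065, 0.1548]
ee_rot: [[-0.048, 0.999, 0.012], [0.999, 0.048, 0.004], [0.003, 0.012, -1.0]]
ft_force: [0.3, -1.7, 0.4]
grip_width: 0.0857
```

Request:
play_rows --claw '[0,0,0,0,0]' --delta_pos '[[-0.5,-0.9,0],[-0.5,-0.9,0],[-0.5,-0.9,0],[-0.5,-0.9,0],[-0.4,-0.9,0]]' --delta_rot '[[0,0,0],[0,0,0],[0,0,0],[0,0,0],[0,0,0]]'

```text
clock: 29.75
position: [0.4324, -0.1795, 0.1564]
ee_rot: [[-0.05, 0.999, 0.014], [0.999, 0.05, 0.003], [0.002, 0.014, -1.0]]
ft_force: [0.4, 0.5, 0.3]
grip_width: 0.0857
```

Request:
play_rows --claw '[0,0,0,0,0]' --delta_pos '[[-0.3,-0.9,-0.2],[-0.2,-0.7,-0.2],[0,-0.4,0],[0,0,0],[0,0,0]]' --delta_rot '[[0,0,0],[0,0,0],[0,0,0],[0,0,0],[0,0,0]]'

```text
clock: 30.25
position: [0.4085, -0.2664, 0.1414]
ee_rot: [[-0.043, 0.999, 0.016], [0.999, 0.043, 0.001], [0.001, 0.016, -1.0]]
ft_force: [-0.7, 0.2, 0.1]
grip_width: 0.0853
```

```bash
python3 wl.py w23
```

```text
30.25 [ 0.4085 -0.2664  0.1414] [[-0.043, 0.999, 0.016], [0.999, 0.043, 0.001], [0.001, 0.016, -1.0]] [-0.7  0.2  0.1] 0.08525971588431516
```

View pics/w23.png

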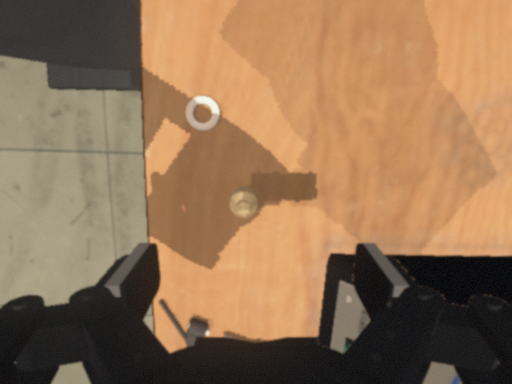

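```bash
python3 - <<'E'
from wl import *
c,T=load("w23"); crop(c["frame"],210,170,280,240,8,f"pics/w23c.png")
D=c["depth"]; o,_=ray(c,[(0,0)],T)
for uv in [(326,262),(335,258),(340,275),(332,300),(350,300),(326,325),(450,270)]:
    o,d=ray(c,[uv],T); M=c["mount"]; print(uv,(o+d[0]*D[uv[1],uv[0]]).round(3),D[uv[1],uv[0]])
E
```

```text
(326, 262) [ 0.482 -0.344  0.001] 0.3142896
(335, 258) [ 0.482 -0.325  0.028] 0.28269383
(340, 275) [ 0.484 -0.335  0.042] 0.2724769
(332, 300) [ 0.481 -0.362  0.037] 0.28411815
(350, 300) [ 0.492 -0.353  0.051] 0.26885074
(326, 325) [ 0.479 -0.388  0.037] 0.29098517
(450, 270) [ 0.576 -0.325  0.048] 0.26611838
```

View pics/w23c.png

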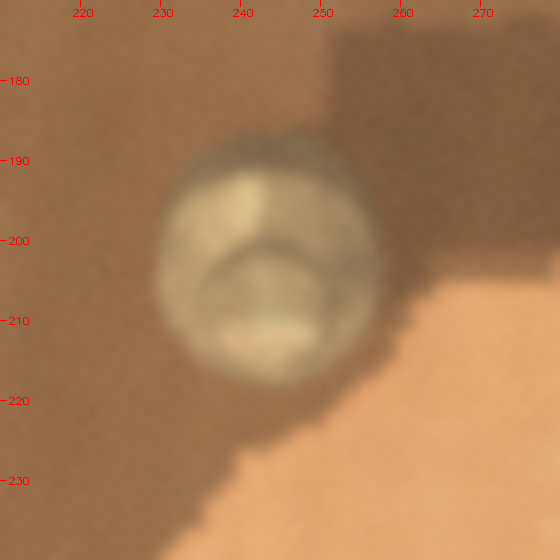

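```bash
python3 - <<'E'
from wl import *
c,T=load("w23")
print(circ(c,T,[(229.3,204),(257.8,204),(243.5,190.5),(243.5,218)],.022,.012),onz(c,[(243.3,207.5)],.030,T))
E
```

```text
(array([ 0.4011, -0.2819]), array([-0.0001, -0.0001,  0.    ,  0.    ])) [[ 0.40109136 -0.28196879  0.03      ]]
```

Request:
play_rows --claw '[0.4,0.4,0.4,0.4,0.4]' --delta_pos '[[-0.2,-0.38,-0.4],[0,0,-0.7],[0,0,-0.8],[0,0,-0.6],[0,0,-0.2]]' --delta_rot '[[-0.01,0.14,0],[0,0,0],[0,0,0],[0,0,0],[0,0,0]]'

```text
clock: 30.8
position: [0.4042, -0.2781, 0.0336]
ee_rot: [[-0.05, 0.999, 0.008], [0.999, 0.05, -0.004], [-0.004, 0.008, -1.0]]
ft_force: [0.2, -0.2, 1.2]
grip_width: 0.0509
```

Request:
play_rows --claw '[0.4,0.4,0.4,0.4,0.4]' --delta_pos '[[0,0,0],[0,0,0],[0,0,0],[0,0,0],[0,0,0]]' --delta_rot '[[0,0,0],[0,0,0],[0,0,0],[0,0,0],[0,0,0]]'

```text
clock: 31.3
position: [0.4061, -0.2771, 0.0363]
ee_rot: [[-0.053, 0.999, 0.011], [0.999, 0.053, -0.005], [-0.006, 0.01, -1.0]]
ft_force: [1.7, -0.9, -0.5]
grip_width: 0.0514
```

Request:
play_rows --claw '[0.4,0.4,0.4,0.4,0.4]' --delta_pos '[[-0.14,-0.12,-0.1],[0,0,-0.3],[0,0,-0.3],[0,0,-0.06],[0,0,0]]' --delta_rot '[[0.05,0.11,-0.12],[0,0,0],[0,0,0],[0,0,0],[0,0,0]]'

```text
clock: 31.8
position: [0.4001, -0.2829, 0.0038]
ee_rot: [[-0.039, 0.999, -0.0], [0.999, 0.039, -0.001], [-0.001, -0.0, -1.0]]
ft_force: [0.2, -0.0, 1.1]
grip_width: 0.0508
```

```bash
python3 wl.py w24
```

```text
31.8 [ 0.4001 -0.2829  0.0038] [[-0.039, 0.999, -0.0], [0.999, 0.039, -0.001], [-0.001, -0.0, -1.0]] [ 0.2 -0.   1.1] 0.050759929131616935
```

View pics/w24.png

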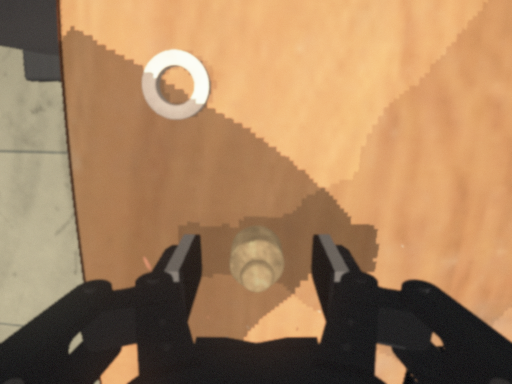

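Request:
play_rows --claw '[0.4,1,1,1,1]' --delta_pos '[[0,0.03,0],[0,0,0],[0,0,0],[0,0,0],[0,0,0]]' --delta_rot '[[0,0,0],[0,0,0],[0,0,0],[0,0,0],[0,0,0]]' --newtons 30

```text
clock: 32.35
position: [0.4003, -0.2815, 0.0044]
ee_rot: [[-0.04, 0.999, 0.0], [0.999, 0.04, -0.001], [-0.001, -0.0, -1.0]]
ft_force: [-0.1, -0.2, -0.5]
grip_width: 0.0216
```

Request:
play_rows --claw '[1,1,1,1,1]' --delta_pos '[[0,0,0],[0,0,0],[0,0,0],[0,0,0],[0,0,0]]' --delta_rot '[[0,0,0],[0,0,0],[0,0,0],[0,0,0],[0,0,0]]'

```text
clock: 32.85
position: [0.4003, -0.2815, 0.0044]
ee_rot: [[-0.04, 0.999, 0.0], [0.999, 0.04, -0.001], [-0.001, 0.0, -1.0]]
ft_force: [-0.8, 1.7, -0.5]
grip_width: 0.0214
```

```bash
python3 wl.py w25
```

```text
32.85 [ 0.4003 -0.2815  0.0044] [[-0.04, 0.999, 0.0], [0.999, 0.04, -0.001], [-0.001, 0.0, -1.0]] [-0.8  1.7 -0.5] 0.02137785993305422
```

View pics/w25.png

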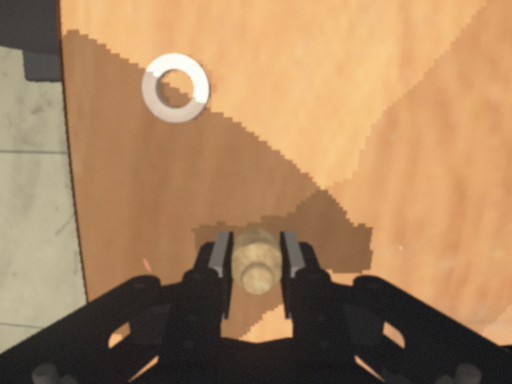

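Request:
play_rows --claw '[1,1,1,1,1]' --delta_pos '[[0,0,0.2],[0,0,0.6],[0,0,0.8],[0.1,0.3,0.8],[0.2,0.6,0.5]]' --delta_rot '[[0,0,0],[0,0,0],[0,0,0],[0,0,0],[0,0,0]]'

```text
clock: 33.4
position: [0.41, -0.245, 0.1231]
ee_rot: [[-0.036, 0.999, -0.005], [0.999, 0.036, 0.002], [0.003, -0.005, -1.0]]
ft_force: [1.2, 0.0, -0.7]
grip_width: 0.0214
```

Request:
play_rows --claw '[1,1,1,1,1]' --delta_pos '[[0.3,0.8,0.2],[0.3,0.9,0],[0.3,0.9,0],[0.3,0.9,0],[0.3,0.9,0]]' --delta_rot '[[0,0,0],[0,0,0],[0,0,0],[0,0,0],[0,0,0]]'

```text
clock: 33.9
position: [0.4734, -0.0656, 0.1391]
ee_rot: [[-0.031, 1.0, 0.007], [1.0, 0.031, -0.002], [-0.003, 0.007, -1.0]]
ft_force: [1.0, 0.1, -1.5]
grip_width: 0.0212
```

Request:
play_rows --claw '[1,1,1,1,1]' --delta_pos '[[0.3,0.9,0],[0.3,0.9,0],[0.35,0.9,0],[0.35,0.9,0],[0.35,0.8,0]]' --delta_rot '[[0,0,0],[0,0,0],[0,0,0],[0,0,0],[0,0,0]]'

```text
clock: 34.4
position: [0.5401, 0.1188, 0.1424]
ee_rot: [[-0.032, 0.999, 0.009], [0.999, 0.032, -0.002], [-0.003, 0.009, -1.0]]
ft_force: [0.8, -0.1, -0.4]
grip_width: 0.0216
```

Request:
play_rows --claw '[1,1,1,1,1]' --delta_pos '[[0.2,0.7,0],[0.2,0.4,0],[0.1,0.1,0],[0,0,0],[0,0,0]]' --delta_rot '[[0,0,0],[0,0,0],[0,0,0],[0,0,0],[0,0,0]]'

```text
clock: 34.9
position: [0.5615, 0.1713, 0.144]
ee_rot: [[-0.036, 0.999, 0.01], [0.999, 0.036, -0.002], [-0.003, 0.01, -1.0]]
ft_force: [-0.2, 0.5, -1.8]
grip_width: 0.0212
```

```bash
python3 wl.py w26
```

```text
34.9 [0.5615 0.1713 0.144 ] [[-0.036, 0.999, 0.01], [0.999, 0.036, -0.002], [-0.003, 0.01, -1.0]] [-0.2  0.5 -1.8] 0.021189670852906326
```

View pics/w26.png

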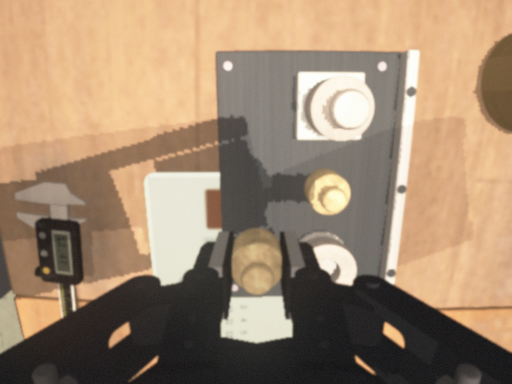

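Request:
play_rows --claw '[1,1,1,1,1]' --delta_pos '[[0,-0.08,-0.4],[0,0,-0.6],[0,0,-0.7],[0,0,-0.6],[0,0,-0.2]]' --delta_rot '[[0.02,0.1,0.05],[0,0,0],[0,0,0],[0,0,0],[0,0,0]]'

```text
clock: 35.45
position: [0.5605, 0.1618, 0.0392]
ee_rot: [[-0.036, 0.999, -0.001], [0.999, 0.036, -0.0], [-0.0, -0.001, -1.0]]
ft_force: [0.4, -0.1, -0.9]
grip_width: 0.0216
```

Request:
play_rows --claw '[1,1,1,1,1]' --delta_pos '[[0,0,0],[0,0,0],[0,0,0],[0,0,0],[0,0,0]]' --delta_rot '[[0,0,0],[0,0,0],[0,0,0],[0,0,0],[0,0,0]]'

```text
clock: 35.95
position: [0.5608, 0.1601, 0.0399]
ee_rot: [[-0.035, 0.999, -0.001], [0.999, 0.035, -0.0], [-0.0, -0.001, -1.0]]
ft_force: [0.2, -0.7, 0.1]
grip_width: 0.0216
```

Target TCP (0.5617, 0.1680, 0.0124).

Request:
play_rows --claw '[1,1,1,1,1]' --delta_pos '[[0.02,0.18,-0.2],[0,0,-0.3],[0,0,-0.1],[0,0,0],[0,0,0]]' --delta_rot '[[0,0,0.06],[0,0,0],[0,0,0],[0,0,0],[0,0,0]]'

```text
clock: 36.45
position: [0.5621, 0.1687, 0.0145]
ee_rot: [[-0.042, 0.999, 0.0], [0.999, 0.042, 0.0], [0.0, 0.0, -1.0]]
ft_force: [-0.2, -0.3, -0.8]
grip_width: 0.0218
```

```bash
python3 wl.py w27; python3 - <<'E'
from wl import *
c,T=load("w27"); crop(c["frame"],200,150,430,350,3,f"pics/w27c.png")
E
```

```text
36.45 [0.5621 0.1687 0.0145] [[-0.042, 0.999, 0.0], [0.999, 0.042, 0.0], [0.0, 0.0, -1.0]] [-0.2 -0.3 -0.8] 0.021755841794065294
```

View pics/w27.png

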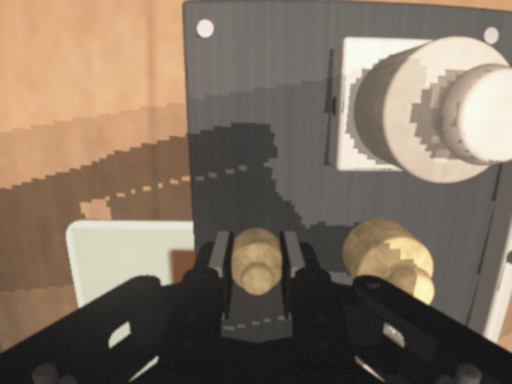

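Request:
play_rows --claw '[1,1,1,1,1]' --delta_pos '[[-0.01,-0.015,-0.05],[0,0,0],[0,0,0],[0,0,0],[0,0,0]]' --delta_rot '[[0,0,0],[0,0,0],[0,0,0],[0,0,0],[0,0,0]]'

```text
clock: 37.0
position: [0.5621, 0.1678, 0.013]
ee_rot: [[-0.042, 0.999, 0.001], [0.999, 0.042, 0.001], [0.0, 0.001, -1.0]]
ft_force: [0.0, 0.7, -1.3]
grip_width: 0.0214
```

```bash
python3 - <<'E'
from rig import env
for i in range(1):
    s=env.read_state();print(s["position"],s["ft_force"])
E
```

```text
[0.56207557 0.16784012 0.0129691 ] [ 0.00326637  0.69133462 -1.32677821]
```

Request:
play_rows --claw '[1,1,0.55,0.55,0.55]' --delta_pos '[[0,0,-0.02],[0,0,0],[0,0,0],[0,0,0],[0,0,0]]' --delta_rot '[[0,0,0],[0,0,0],[0,0,0],[0,0,0],[0,0,0]]'

```text
clock: 37.5
position: [0.5625, 0.168, 0.0126]
ee_rot: [[-0.042, 0.999, 0.002], [0.999, 0.042, 0.001], [0.001, 0.002, -1.0]]
ft_force: [-0.7, 0.2, 0.2]
grip_width: 0.0384
```

Request:
play_rows --claw '[0.55,0.55,0.55,0.55,0.55]' --delta_pos '[[0,0,0.3],[0,0,0.7],[0,0,0.8],[0,0,0.8],[0,0,0.6]]' --delta_rot '[[0,0,0],[0,0,0],[0,0,0],[0,0,0],[0,0,0]]'

```text
clock: 38.0
position: [0.5594, 0.1671, 0.1441]
ee_rot: [[-0.042, 0.999, -0.005], [0.999, 0.042, -0.001], [-0.001, -0.005, -1.0]]
ft_force: [0.1, 0.7, -0.3]
grip_width: 0.0385
```

```bash
python3 wl.py w28; python3 - <<'E'
from wl import *
c,T=load("w28"); crop(c["frame"],210,40,390,260,3,f"pics/w28c.png");crop(c["frame"],230,160,360,260,6,f"pics/w28d.png")
E
```

```text
38.0 [0.5594 0.1671 0.1441] [[-0.042, 0.999, -0.005], [0.999, 0.042, -0.001], [-0.001, -0.005, -1.0]] [ 0.1  0.7 -0.3] 0.038451156273220204
```

View pics/w28.png

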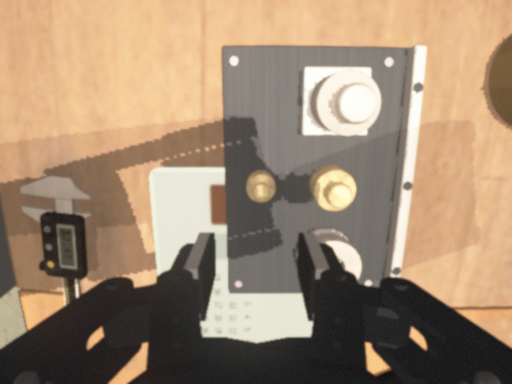

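View pics/w28d.png

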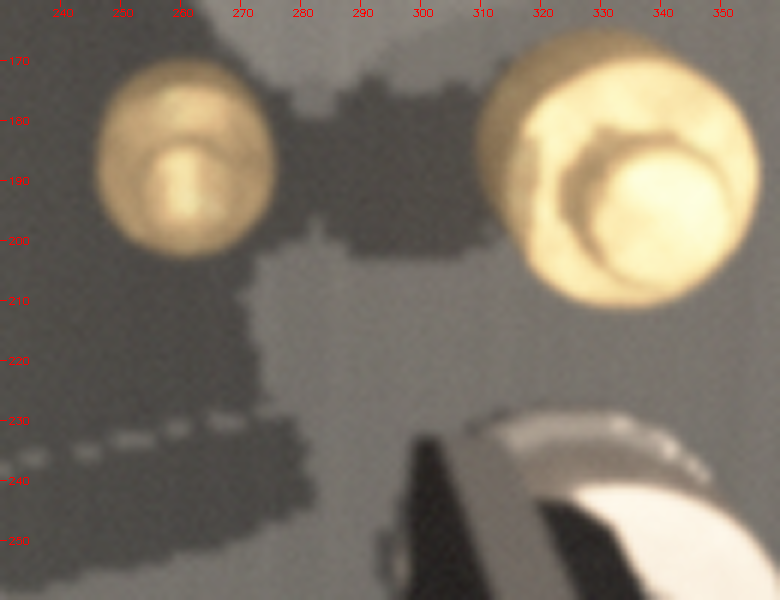

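```bash
python3 - <<'E'
from wl import *
c,T=load("w28")
s,r=circ(c,T,[(246,188),(276,188),(261,173.5),(261,202.7)],.030,.012);print(s,r)
m,r=circ(c,T,[(356.5,189),(335,169.5),(334,211.3),(317,178),(319,204)],.040,.017);print(m,r)
k=onz(c,[(261,190.5),(340.5,193)],[.038,.050],T);print(k)
q=onz(c,[(303,66.5),(371.7,67)],.026,T);print(q,np.degrees(np.arctan2(*(q[1]-q[0])[1::-1])))
d=m-s;print(np.linalg.norm(d),np.degrees(np.arctan2(d[1],d[0])))
d=(k[1]-k[0])[:2];print(np.linalg.norm(d),np.degrees(np.arctan2(d[1],d[0])))
E
```

```text
[0.5632 0.1672] [0.0001 0.0001 0.0002 0.0002]
[0.6207 0.1708] [-0.     -0.0005  0.0003  0.0005 -0.0006]
[[0.56316235 0.16753585 0.038     ]
 [0.62256917 0.17146564 0.05      ]]
[[0.59058313 0.26224668 0.026     ]
 [0.64288122 0.26490613 0.026     ]] 2.911089947069767
0.05761258543061576 3.5825379024214934
0.059536659714988144 3.7846305832804537
```

Request:
play_rows --claw '[0.5,0.3,0.1,0,0]' --delta_pos '[[0,0,0.6],[0,-0.1,0.7],[-0.4,-0.5,0.3],[-0.6,-0.8,0],[-0.6,-0.9,0]]' --delta_rot '[[0,0,0],[0,0,0],[0,0,0],[0,0,0],[0,0,0]]'

```text
clock: 38.55
position: [0.5, 0.0771, 0.2213]
ee_rot: [[-0.047, 0.999, 0.013], [0.999, 0.047, 0.003], [0.003, 0.013, -1.0]]
ft_force: [1.2, -0.9, -0.4]
grip_width: 0.0857
```

Request:
play_rows --claw '[0,0,0,0,0]' --delta_pos '[[-0.4,-0.9,0],[-0.2,-0.9,0],[0,-0.9,0],[0,-0.5,0],[0,0,0]]' --delta_rot '[[0,0,0],[0,0,0],[0,0,0],[0,0,0],[0,0,0]]'

```text
clock: 39.05
position: [0.4706, -0.0578, 0.2256]
ee_rot: [[-0.045, 0.999, 0.018], [0.999, 0.045, 0.002], [0.001, 0.018, -1.0]]
ft_force: [-0.4, -0.3, -0.4]
grip_width: 0.0854
```

```bash
python3 - <<'E'
from wl import *
for n in ("top","scene"):
    c=optics.read_camera(n); np.savez(f"pics/{n}9.npz",**c)
    if n=="top": crop(c["frame"],110,110,240,265,5,"pics/top9c.png")
    else: crop(c["frame"],130,120,330,280,4,"pics/scene9c.png")
E
```

```text
(no output)
```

View pics/top9c.png

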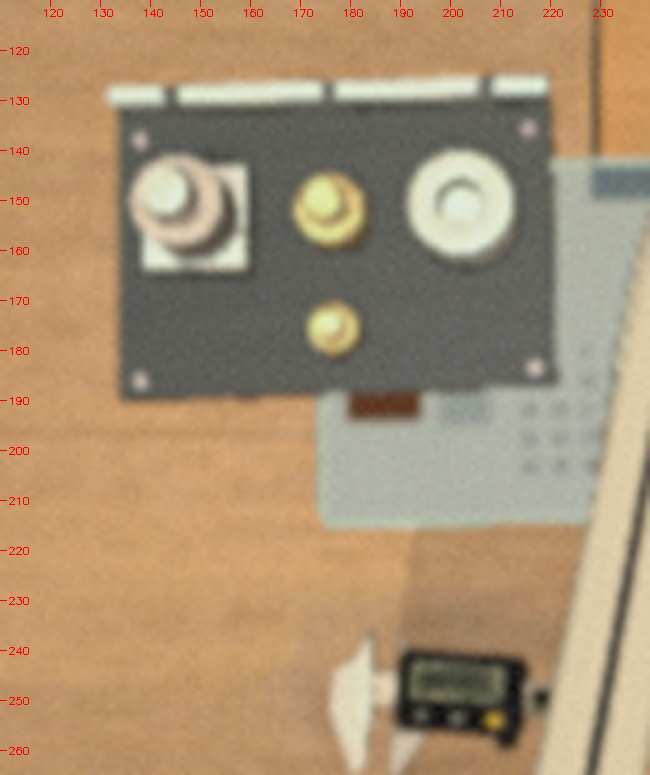

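View pics/scene9c.png

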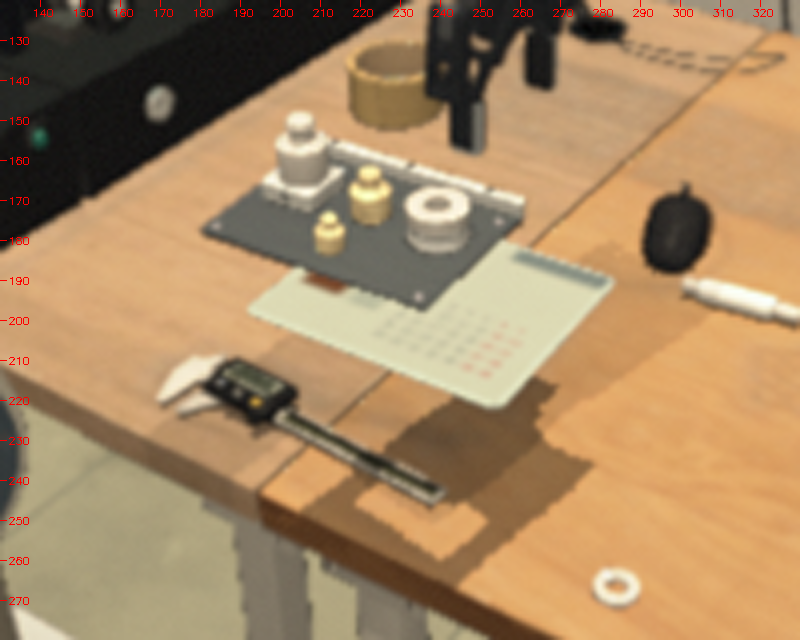

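```bash
python3 - <<'E'
from wl import *
c=dict(np.load("pics/top9.npz"))
P=onz(c,[(202.2,150.8),(143.3,148.2),(145.5,150),(174.8,149.8),(175.8,174.8),(148.8,153.3),(203.2,152)],[.04,.081,.066,.05,.038,.026,.026])
o=np.array([.6206,.1692]); a=np.radians(2.3); B=np.array([[np.cos(a),np.sin(a)],[-np.sin(a),np.cos(a)]])
for n,p in zip("ring knob body med small sq rd".split(),P): print(n,((p[:2]-o)@B.T*1000).round(1))
E
```

```text
ring [ -0.1 -67.5]
knob [ 0.1 65.9]
body [-0.8 65. ]
med [ 1.8 -1.7]
small [-58.4  -1.2]
sq [ 0.1 68.2]
rd [ -0.  -68.2]
```

Request:
play_rows --claw '[0,0,0,0,0]' --delta_pos '[[0,0,0.2],[0,0,0],[0,0.2,0],[0,0.3,0],[0.2,0.4,0]]' --delta_rot '[[0,0.18,1],[0,0,1],[0,0,1],[0,0,1],[0,0,1]]'

```text
clock: 39.65
position: [0.4781, -0.0145, 0.2344]
ee_rot: [[-0.538, 0.843, -0.004], [0.843, 0.538, 0.003], [0.005, -0.001, -1.0]]
ft_force: [1.3, -0.1, -0.3]
grip_width: 0.085
```

Request:
play_rows --claw '[0,0,0,0,0]' --delta_pos '[[0.3,0.5,0],[0.3,0.5,0],[0.4,0.5,0],[0.4,0.5,0],[0.4,0.5,0]]' --delta_rot '[[0,0,1],[0,0,1],[0,0,1],[0,0,1],[0,0,1]]'

```text
clock: 40.15
position: [0.55, 0.0968, 0.235]
ee_rot: [[-0.889, 0.457, -0.006], [0.457, 0.889, 0.002], [0.006, -0.001, -1.0]]
ft_force: [-0.6, -1.7, -0.2]
grip_width: 0.0857
```

Request:
play_rows --claw '[0,0,0,0,0]' --delta_pos '[[0.4,0.5,0],[0.4,0.5,0],[0.3,0.5,0],[0.2,0.3,0],[0,0,0]]' --delta_rot '[[0,0,1],[0,0,1],[0,0,1],[0,0,1],[0,0,0.7]]'

```text
clock: 40.65
position: [0.6028, 0.1837, 0.2348]
ee_rot: [[-1.0, -0.027, -0.007], [-0.027, 1.0, 0.0], [0.007, 0.001, -1.0]]
ft_force: [0.1, 0.3, 0.3]
grip_width: 0.0854
```

Request:
play_rows --claw '[0,0,0,0,0]' --delta_pos '[[0,0,0],[0,0,0],[0,0,0],[0,0,0],[0,0,0]]' --delta_rot '[[0,0,0],[0,0,0],[0,0,0],[0,0,0],[0,0,0]]'

```text
clock: 41.15
position: [0.6007, 0.1876, 0.2345]
ee_rot: [[-1.0, -0.028, -0.008], [-0.028, 1.0, 0.0], [0.008, 0.001, -1.0]]
ft_force: [-0.4, -0.5, -0.5]
grip_width: 0.0851
```

```bash
python3 wl.py w30
```

```text
41.15 [0.6007 0.1876 0.2345] [[-1.0, -0.028, -0.008], [-0.028, 1.0, 0.0], [0.008, 0.001, -1.0]] [-0.4 -0.5 -0.5] 0.0851010594993122
```

View pics/w30.png

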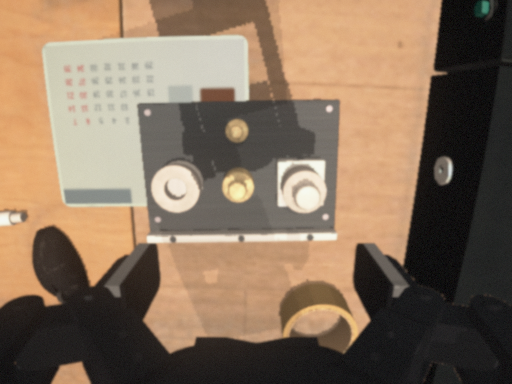

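```bash
python3 - <<'E'
from wl import *
c,T=load("w30"); crop(c["frame"],140,110,245,225,7,"pics/w30a.png"); crop(c["frame"],210,110,340,225,6,"pics/w30b.png")
E
```

```text
(no output)
```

View pics/w30a.png

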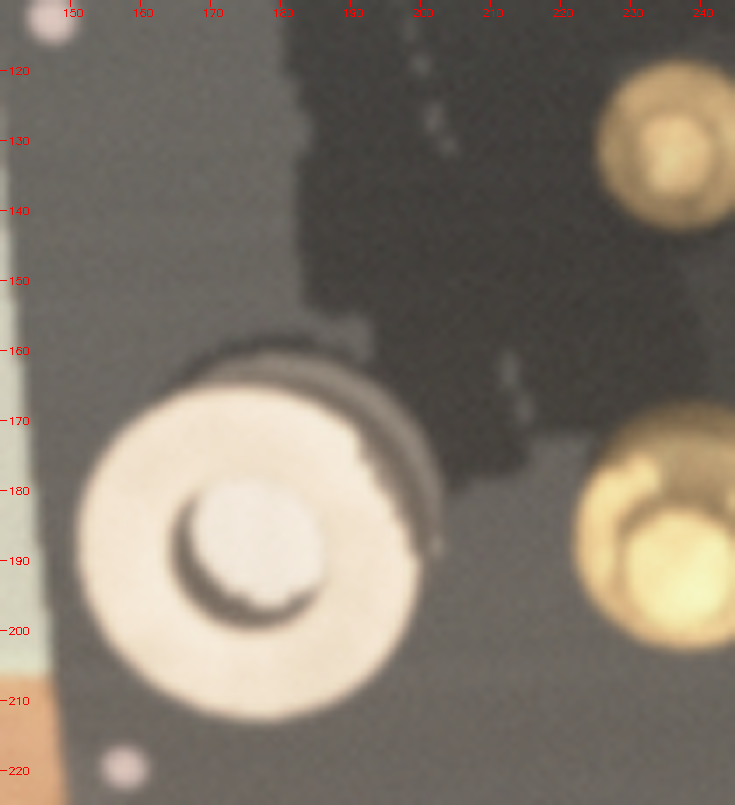

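View pics/w30b.png

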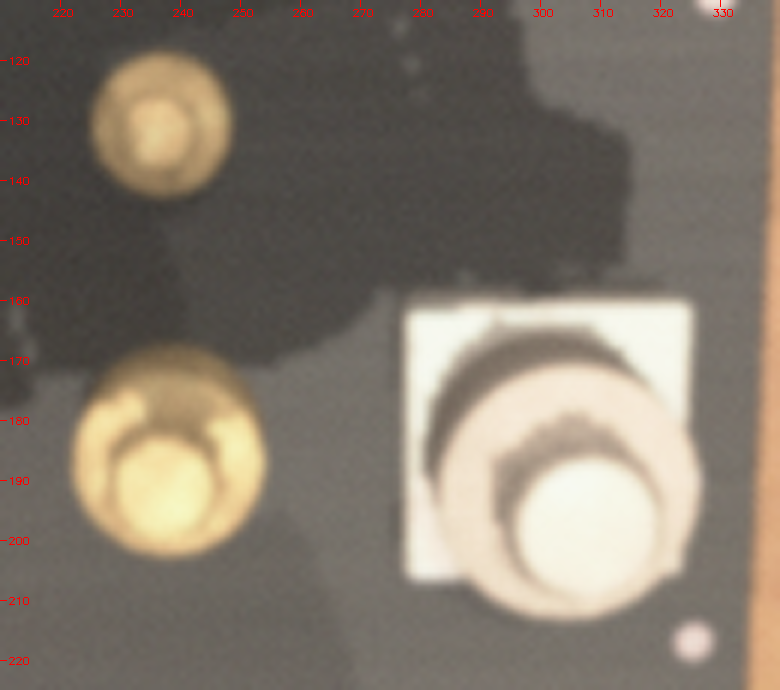

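```bash
python3 - <<'E'
from wl import *
c,T=load("w30")
ring=circ(c,T,[(151,188),(200.5,188),(176,165),(176,212.5)],.04,.026)
med=circ(c,T,[(222,187),(254,187),(238,172),(238,203)],.04,.017)
sm=circ(c,T,[(225.3,131),(248.5,131),(237,119.5),(237,142.7)],.03,.012)
lg=circ(c,T,[(283,192),(327,192),(305,170.3),(305,213.3)],.066,.022)
sq=onz(c,[(277.2,160.2),(325.3,159.7),(323.7,206),(277.5,206.7)],.026,T)
kn=onz(c,[(237,191.2),(236.2,132),(308,197.5)],[.05,.038,.081],T)
rr=circ(c,T,[(201.5,178),(195,168),(203.3,186),(178,160.5)],.026,.025)
for n,v in dict(ring=ring,med=med,sm=sm,lg=lg,rr=rr).items(): print(n,v[0],v[1])
S=sq.mean(0)[:2];print("sq",sq.round(4).tolist(),S); print("knobs med small large",kn.round(4).tolist())
a=np.radians(2.35); y=np.array([-np.sin(a),np.cos(a)]);x=np.array([np.cos(a),np.sin(a)])
o=S-y*.068
for n,p in dict(ring=ring[0],med=med[0],sm=sm[0],lg=lg[0],rr=rr[0],kmed=kn[0][:2],ksm=kn[1][:2],klg=kn[2][:2]).items(): print(n,np.round(1000*np.array([(p-o)@x,(p-o)@y]),1))
E
```

```text
ring [0.6248 0.1034] [0.0006 0.0006 0.0001 0.0002]
med [0.6214 0.1697] [-0.0001 -0.0001 -0.0001 -0.0001]
sm [0.5631 0.1672] [0.0001 0.0001 0.     0.    ]
lg [0.6175 0.2368] [-0.0003 -0.0003 -0.0001 -0.0001]
rr [0.6219 0.1051] [-0.0003 -0.0006  0.0007  0.0006]
sq [[0.5932, 0.2109, 0.026], [0.5911, 0.263, 0.026], [0.6435, 0.2654, 0.026], [0.6457, 0.2135, 0.026]] [0.61839783 0.23819248]
knobs med small large [[0.6226, 0.1692, 0.05], [0.5633, 0.1669, 0.038], [0.6186, 0.2375, 0.081]]
ring [  0.9 -66.9]
med [ 0.2 -0.6]
sm [-58.2  -0.7]
lg [-1.  66.6]
rr [ -2.  -65.1]
kmed [ 1.4 -1.1]
ksm [-58.  -1.]
klg [ 0.1 67.3]
```

```bash
python3 - <<'E'
from rig import env,ticket
print(env.read_state()["joint_vel"].round(2)); print(ticket.job_done())
E
```

```text
[-0.23  0.04 -0.05 -0.13  0.1  -0.37]
the job is handed in; nothing more can be done
None
```

All four reference pieces are set out as asked, in the order asked, and the job was handed in at about 41 s. Every piece is released and upright or lying flat. At hand-in the arm was above the board, touching nothing.

Last checks, using the wrist camera from two directions plus the top camera:

| Piece | Measured position |
|---|---|
| Large ring gauge | within about 1 mm of the round rest's centre |
| Largest weight | within 1–2 mm of the square rest's centre by the wrist camera |
| Middle-sized weight | within 1–2 mm of midway between the rests |
| Smallest weight | about 59 mm in front of the middle-sized one; single readings ran from 57.6 to 60.2 mm |

**Disagreements:**
- **Top camera:** it put the largest weight 2–3 mm and the middle-sized weight about 2 mm off along the line of the rests. The wrist views showed 1.5 mm or less there, so I trusted those.
- **Spacing:** I left the roughly 1 mm shortfall in the 60 mm spacing rather than risk a nudge.
- **Round rest:** in the last view, a fit to its partly hidden rim came out 2–3 mm off the ring's centre. I discounted it as too little of the rim was visible.

I did not handle the small ring, plug gauge or caliper. They showed no visible change in the pictures, but I did not re-measure them.

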